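Clip the finished mask gourds on the transit board

ROBOT

A 6-joint arm with a two-finger parallel gripper is mounted at the origin on the work surface. World frame = base frame: x ahead of the robot, y to its left, z up, the work surface at z = 0. Lengths are in m, angles in rad, forces in N, time in s.
With the tool pointing down it reaches from about 0.325 to 0.875 m from the base axis. Payload 4.4 kg.
Tool frame: the origin (TCP) lies at the very end of the fingers, on their centre line; the grasp point (between the pads) lies 19 mm behind it; z points along the fingers, y is the line along which they close (so a half turn about z gives the same grasp; the last joint's range is limited). The gripper opens to 85 mm and grips with 20 to 120 N. Pads are 22 mm wide; open, the fingers measure 114 mm over their backs; the gripper's body (76 mm by 85 mm) begins 54 mm behind the grasp point. The pads swing forward as they close: fully open they stand 13 mm farther back than shut.
Start: joints at [1.002, 0.207, 1.542, -0, 1.393, -0.15], TCP at [0.234, 0.525, 0.231] pointing down, gripper open.
Joint ranges: [-2.73, 2.73], [-0.86, 2.22], [0.23, 2.46], [-1.11, 4.25], [0.08, 2.63], [-2.82, 2.82]. Speed limits (rad/s): [2.79, 2.79, 3.14, 3.14, 3.14, 3.14].

INTERFACE

Orientations are given as a rotation vector (axis times angle).
In Python, from plant import ctrl gives the robot as it stands.
- The arm moves only by the tool jog_arm, never from a script. Its argument "deltas" is a list of rows, each a list of 7 numbers: the opening, from -1 (shut) to 1 (fully open), then the shift along the tool's x, y, z scaled (see below), then the turn, a rotation vector about the tool's x, y, z scaled (see below). In form: [[gripper, tx, ty, tz, wx, wy, wz], ...]. A call has exactly 5 rows; each row shifts and turns the commanded pose from where the row before left it, along the tool's axes as they then stand; what a row does not reach is not made up. The controller multiplies each number of a shift by 0.06 m and each number of a turn by 0.1 rad. A row lasts 1/8 s, in which the tool goes at most 62.5 mm and 10.7 degrees, less where a joint would pass 70% of its speed; a pose out of reach is approached as far as the arm can. A call with a number of a shift or a turn outside -1 to 1 is refused whole. A call with a gripper value outside its range is refused whole. The fingers move at their own pace and stop on an object; "grip_force" is the grip in N (left out, the last holds). Time passes only in rows, so rows that do not move let the fingers close, or fill a call up. It gives the time, the measured TCP pose, the force, the opening and the grip force at its end, in the units of the state.
- ctrl.read_state(): the state, without advancing time (a new reading comes with each control period).
- ctrl.snapshot(name): name is "scene" or "top" or "wrist"; returns a dict with "img" (384x512x3 uint8, red, green, blue), "z_map" (384x512 float32, m along the optical axis (not along the pixel's ray), 0 where there is no reading), "fov_y" (degrees; the focal length in pixels is half the picture's height over the tangent of half this angle, whatever the lens; pixels are square), "cx", "cy" (the principal point, pixels), "distortion" ([k1, k2, p1, p2, k3] as OpenCV has them; the pictures are not rectified), "extrinsics" (4x4, takes a point from world to camera coordinates); the wrist camera has in their place "mount" (4x4, takes a point from camera to tool coordinates, whose origin is the TCP and whose axes are the flange's). Camera axes: x right, y down, z forward; pixel columns grow to the right and rows downward; lengths in m; the calibration is good to about 2 mm. A picture is of the moment at which its call begins: read the wrist's pose just before it.
- ctrl.hand_in(): hands the job in; it is judged then, once.
The state is a dict: "time_s": time; "joint_positions": joint angles; "dq": joint speeds; "joint_efforts": joint torques, N m; "eef_pos": TCP position; "ee_rot": TCP orientation; "force": force on the tool from outside, world axes, zero at the start; "torque": the same for the moment, N m; "width": finger opening in m; "gripper_force": force on a finger pad.
Only numpy, scipy, OpenCV 4.12 (cv2) and the standard library are available. Lean on these libraries where they do the work, as an engineer would, in place of code of your own. Each camera call takes 0.05 s, during which the arm holds its last target. There are 200 camera calls.

TASK

Get the finished gourds ready for the fair. The board was put away with its clips shut: with the pink key, turn the slotted screw of each stand you need anticlockwise to swing its clip clear, stand each gourd on the desk upright in the dish of its own colour, then turn its screw clockwise as far as it goes so that the clip holds the foot. Turn screws only with the key, never the fingers, leave the bottle, jar and pagoda alone, and at the end stand the key back fully down in its block's socket.

Things in the scene. Friction and masses are not known exactly. Their poses are not given: they have to be found in the camera images.
- board: plywood transit board lying on the desk, 135 x 385 x 12 mm, fixed; origin under its centre, z up, y along its length; the four clip stands are screwed on it in one row along y at y = -135, -45, 45, 135 mm, in an order that changes from start to start, all with the board's own axes
- socket (a point): centre of the mouth of the key's socket, in the top face (72 mm above the desk) of the wooden key block, 64 x 64 x 72 mm with a pink band, fixed on the desk; z up. The socket is a 26 x 26 mm square hole right through the block, its sides parallel to the axes of this point
- key: flat-bladed key, 126 mm tall, 0.12 kg; origin at the blade's tip, z up, x along the blade's width. Blade 20 x 3.2 mm (17 x 2.2 at the tip), 18 mm long; shank 10 mm; black collar, diameter 40 mm, at z = 62 to 67; pink paddle grip at z = 92 to 126, 46 mm along x, 16 mm thick along y. Starts upright in its socket, the collar resting on the block's top (origin 10 mm above the desk)
- gourd_red: gourd with red lower bulb painted with white masks, 86 mm tall, 0.1 kg; may be absent. Origin at the centre of the foot's underside, z up. Dark foot: disc of diameter 50 mm, 6 mm thick; stem 16 mm to z = 18; lower bulb of diameter 46 mm with straight sides from z = 36 to 48 (grip here); upper bulb 28 mm. Starts upright on the desk
- stand_red: clip stand, red plate 118 x 68 x 8 mm, fixed on the board; origin under the plate's centre, 12 mm above the desk, z up. At x = -23 mm a dish: floor at z = 30, 58 mm wide inside, 64 outside, rim 4 high. At x = +23 mm the axis of the clip and its brass screw head: diameter 28 mm, top at z = 53; slot along the clip through the axis, 6.4 mm wide, 7 deep, open ends, black floor
- cliptip_red (a point): tip of the red stand's steel clip, on its underside, z = 38 mm in the stand's frame, 2 mm above a seated gourd's foot; z up, x along the clip and slot, from the screw axis to the tip. Clip 12 mm wide, 6 mm thick, tip 32 mm from the axis; one piece with the screw head
- clip_red (a joint): angle of the red stand's screw and clip, rad: 0 = stop, clip swung away from the dish (below 0.4 a gourd goes into the dish freely); grows clockwise seen from above; 1.4 = stop, clip points to the middle of the dish, over the gourd's foot. Starts shut, above 1.0. It stays where it is left (friction about 0.05 N m)
- gourd_blue: gourd with blue lower bulb painted with white masks, 86 mm tall, 0.1 kg; may be absent. Origin at the centre of the foot's underside, z up. Dark foot: disc of diameter 50 mm, 6 mm thick; stem 16 mm to z = 18; lower bulb of diameter 46 mm with straight sides from z = 36 to 48 (grip here); upper bulb 28 mm. Starts upright on the desk
- stand_blue: clip stand, blue plate 118 x 68 x 8 mm, fixed on the board; origin under the plate's centre, 12 mm above the desk, z up. At x = -23 mm a dish: floor at z = 30, 58 mm wide inside, 64 outside, rim 4 high. At x = +23 mm the axis of the clip and its brass screw head: diameter 28 mm, top at z = 53; slot along the clip through the axis, 6.4 mm wide, 7 deep, open ends, black floor
- cliptip_blue (a point): tip of the blue stand's steel clip, on its underside, z = 38 mm in the stand's frame, 2 mm above a seated gourd's foot; z up, x along the clip and slot, from the screw axis to the tip. Clip 12 mm wide, 6 mm thick, tip 32 mm from the axis; one piece with the screw head
- clip_blue (a joint): angle of the blue stand's screw and clip, rad: 0 = stop, clip swung away from the dish (below 0.4 a gourd goes into the dish freely); grows clockwise seen from above; 1.4 = stop, clip points to the middle of the dish, over the gourd's foot. Starts shut, above 1.0. It stays where it is left (friction about 0.05 N m)
- gourd_green: gourd with green lower bulb painted with white masks, 86 mm tall, 0.1 kg; may be absent. Origin at the centre of the foot's underside, z up. Dark foot: disc of diameter 50 mm, 6 mm thick; stem 16 mm to z = 18; lower bulb of diameter 46 mm with straight sides from z = 36 to 48 (grip here); upper bulb 28 mm. Starts upright on the desk
- stand_green: clip stand, green plate 118 x 68 x 8 mm, fixed on the board; origin under the plate's centre, 12 mm above the desk, z up. At x = -23 mm a dish: floor at z = 30, 58 mm wide inside, 64 outside, rim 4 high. At x = +23 mm the axis of the clip and its brass screw head: diameter 28 mm, top at z = 53; slot along the clip through the axis, 6.4 mm wide, 7 deep, open ends, black floor
- cliptip_green (a point): tip of the green stand's steel clip, on its underside, z = 38 mm in the stand's frame, 2 mm above a seated gourd's foot; z up, x along the clip and slot, from the screw axis to the tip. Clip 12 mm wide, 6 mm thick, tip 32 mm from the axis; one piece with the screw head
- clip_green (a joint): angle of the green stand's screw and clip, rad: 0 = stop, clip swung away from the dish (below 0.4 a gourd goes into the dish freely); grows clockwise seen from above; 1.4 = stop, clip points to the middle of the dish, over the gourd's foot. Starts shut, above 1.0. It stays where it is left (friction about 0.05 N m)
- gourd_yellow: gourd with yellow lower bulb painted with white masks, 86 mm tall, 0.1 kg; may be absent. Origin at the centre of the foot's underside, z up. Dark foot: disc of diameter 50 mm, 6 mm thick; stem 16 mm to z = 18; lower bulb of diameter 46 mm with straight sides from z = 36 to 48 (grip here); upper bulb 28 mm. Starts upright on the desk
- stand_yellow: clip stand, yellow plate 118 x 68 x 8 mm, fixed on the board; origin under the plate's centre, 12 mm above the desk, z up. At x = -23 mm a dish: floor at z = 30, 58 mm wide inside, 64 outside, rim 4 high. At x = +23 mm the axis of the clip and its brass screw head: diameter 28 mm, top at z = 53; slot along the clip through the axis, 6.4 mm wide, 7 deep, open ends, black floor
- cliptip_yellow (a point): tip of the yellow stand's steel clip, on its underside, z = 38 mm in the stand's frame, 2 mm above a seated gourd's foot; z up, x along the clip and slot, from the screw axis to the tip. Clip 12 mm wide, 6 mm thick, tip 32 mm from the axis; one piece with the screw head
- clip_yellow (a joint): angle of the yellow stand's screw and clip, rad: 0 = stop, clip swung away from the dish (below 0.4 a gourd goes into the dish freely); grows clockwise seen from above; 1.4 = stop, clip points to the middle of the dish, over the gourd's foot. Starts shut, above 1.0. It stays where it is left (friction about 0.05 N m)
- bottle: bystander: water bottle with white cap, 62 mm in diameter, 190 mm tall; origin under its centre
- paintjar: bystander: red paint jar with white lid, 48 mm in diameter, 55 mm tall; origin under its centre
- pagoda: bystander: small brass pagoda, 52 mm in diameter, 78 mm tall; origin under its centre

How it is judged:
On the way, in this order (a step that is already met when the one before it is completed fails the run):
1. every gourd stands in the dish of its own colour (x of gourd_red in the frame of stand_red between -0.03 and -0.016 m and y of gourd_red in the frame of stand_red between -0.007 and 0.007 m and z of gourd_red in the frame of stand_red between 0.027 and 0.0325 m and angle between each of gourd_red, gourd_blue, gourd_green, gourd_yellow's own z axis and vertical below 0.06 rad and x of gourd_blue in the frame of stand_blue between -0.03 and -0.016 m and y of gourd_blue in the frame of stand_blue between -0.007 and 0.007 m and z of gourd_blue in the frame of stand_blue between 0.027 and 0.0325 m and x of gourd_green in the frame of stand_green between -0.03 and -0.016 m and y of gourd_green in the frame of stand_green between -0.007 and 0.007 m and z of gourd_green in the frame of stand_green between 0.027 and 0.0325 m and x of gourd_yellow in the frame of stand_yellow between -0.03 and -0.016 m and y of gourd_yellow in the frame of stand_yellow between -0.007 and 0.007 m and z of gourd_yellow in the frame of stand_yellow between 0.027 and 0.0325 m), for 0.2 s.
2. every gourd is held by the clip of its stand (all of step 1 and horizontal distance between cliptip_red and gourd_red below 0.0205 m and horizontal distance between cliptip_blue and gourd_blue below 0.0205 m and horizontal distance between cliptip_green and gourd_green below 0.0205 m and horizontal distance between cliptip_yellow and gourd_yellow below 0.0205 m), for 0.2 s.
At the end, for the whole second after the job is handed in: Each gourd present stands upright on the dish floor of its own colour (7 mm, 0.06 rad), its clip's tip within 20.5 mm of the gourd's axis seen from above (clip within about 0.35 rad of its stop); the key stands in its socket, collar within 5 mm of the block; all at rest (all of step 2 and horizontal distance between key and socket below 0.008 m and z of key in the frame of socket below -0.057 m and angle between key's own z axis and vertical below 0.1 rad and linear speed of each of key, gourd_red, gourd_blue, gourd_green, gourd_yellow below 0.02 m/s); the robot touches nothing.
It fails at once if the fingers push on a stand, its screw or its clip (contact force between the fingers and stand_red above 4 N or contact force between the fingers and stand_blue above 4 N or contact force between the fingers and stand_green above 4 N or contact force between the fingers and stand_yellow above 4 N).
It fails at once if a bystander is moved by more than 3 cm (distance of any of bottle, paintjar, pagoda from where it was at the start of the episode above 0.03 m).
Of gourd_red, gourd_blue, gourd_green, gourd_yellow only 3 to 4 are there at a start; the rules pass over those that are not, and their reading is None.
At some moment in a run one of gourd_red, gourd_blue, gourd_green, gourd_yellow may be knocked a few centimetres aside while the robot is not near it.
It also fails if it takes over 210 s, if anything falls off the work surface, if the arm or the gripper's body presses on something with over 40 N, if the wrist force passes 120 N, or if a joint passes its speed limit or range.

## Working session

There is one attempt and no reset: what is moved stays moved. The work goes in short steps, Python scripts to look and compute and a tool call to move; the robot and the scene stay as the last step left them, time stands still between calls to the robot, and variables do not carry over. Pictures are saved under pics/ and viewed, at most 14 in all, crops included, and the job is handed in when it is done.

Besides the shell and the picture viewer there is one more tool, called after "Call:" by a JSON object that holds its "name" and its "arguments". jog_arm: Moves the arm, as the interface text tells. Its arguments: {"type":"object","properties":{"deltas":{"type":"array"},"grip_force":{"type":"number"}},"required":["deltas"]}

```bash
mkdir -p pics; ls; cat > h.py <<'E'
import numpy as np, cv2, pickle
from plant import ctrl
from scipy.spatial.transform import Rotation as R
def snap(n):
    s=ctrl.read_state(); d=ctrl.snapshot(n); d['s']=s
    if n=='wrist':
        T=np.eye(4);T[:3,:3]=R.from_rotvec(s['ee_rot']).as_matrix();T[:3,3]=s['eef_pos']
        d['c2w']=T@np.array(d['mount'])
    else: d['c2w']=np.linalg.inv(np.array(d['extrinsics']))
    f=192/np.tan(np.radians(d['fov_y'])/2)
    d['K']=np.array([[f,0,d['cx']],[0,f,d['cy']],[0,0,1.]]); d['D']=np.array(d['distortion'],float)
    return d
def rays(d,uv):
    uv=np.asarray(uv,float).reshape(-1,1,2)
    n=cv2.undistortPoints(uv,d['K'],d['D']).reshape(-1,2)
    return np.c_[n,np.ones(len(n))]
def plane(d,uv,z):
    r=rays(d,uv)@d['c2w'][:3,:3].T; o=d['c2w'][:3,3]
    return o+r*((z-o[2])/r[:,2])[:,None]
def depthpts(d,uv):
    uv=np.asarray(uv,int); z=d['z_map'][uv[:,1],uv[:,0]]
    return (rays(d,uv)*z[:,None])@d['c2w'][:3,:3].T+d['c2w'][:3,3]
def proj(d,P):
    w=np.linalg.inv(d['c2w']); return cv2.projectPoints(np.asarray(P,float).reshape(-1,3),cv2.Rodrigues(w[:3,:3])[0],w[:3,3],d['K'],d['D'])[0].reshape(-1,2)
def save(d,name,crop=None,k=1):
    im=d['img'][:,:,::-1]
    if crop: x0,y0,x1,y1=crop; im=im[y0:y1,x0:x1]
    cv2.imwrite('pics/'+name,cv2.resize(im,None,fx=k,fy=k,interpolation=cv2.INTER_CUBIC))
E
python3 - <<'E'
from h import *
s=ctrl.read_state(); print(s)
for n in ['scene','top']:
    d=snap(n); save(d,n+'0.png',k=1.5); pickle.dump(d,open(n+'0.pkl','wb'))
    print(n,d['c2w'].round(3),d['fov_y'],d['cx'],d['cy'],d['distortion'])
d=snap('wrist'); print(d['c2w'].round(3),d['mount'],d['fov_y'])
E
```

```text
pics
{'time_s': 0.0, 'joint_positions': array([ 1.00154504e+00,  2.07434282e-01,  1.54295822e+00,  7.66485452e-06,
        1.39347902e+00, -1.50477842e-01]), 'dq': array([-0.00039349, -0.00108584, -0.00121019,  0.00037495, -0.00033013,
        0.00043613]), 'joint_efforts': array([ 8.87594433e-04, -3.83035362e+01, -2.91599572e+01, -1.34901534e-04,
        1.06458378e-02, -8.42079686e-06]), 'eef_pos': array([0.23340523, 0.52467515, 0.23011562]), 'ee_rot': array([-0.65284507, -3.07218173,  0.0033453 ]), 'force': array([ 0.67806069,  0.25245713, -0.43061383]), 'torque': array([0.00163825, 0.01432137, 0.02653606]), 'gripper_force': 0.0, 'width': 0.08577359041681136}
scene [[-0.093  0.781 -0.617  1.114]
 [ 0.996  0.072 -0.059  0.064]
 [-0.002 -0.62  -0.785  0.811]
 [ 0.     0.     0.     1.   ]] 55.490780779363824 258.8772370779217 185.26678664168045 [-0.07732452  0.          0.          0.          0.        ]
top [[-0.003 -0.988  0.156  0.362]
 [-1.    -0.    -0.017  0.011]
 [ 0.017 -0.156 -0.988  1.184]
 [ 0.     0.     0.     1.   ]] 44.498980647025256 262.26463118803974 188.89198958784624 [-0.0542189  0.         0.         0.         0.       ]
[[ 0.407  0.876  0.26   0.166]
 [ 0.914 -0.39  -0.117  0.554]
 [-0.001  0.285 -0.959  0.373]
 [ 0.     0.     0.     1.   ]] [[-1.19460433e-04 -9.58490079e-01 -2.85125856e-01  7.31390655e-02]
 [ 9.99999558e-01 -3.80515605e-04  8.60181733e-04 -9.23197633e-04]
 [-9.32970495e-04 -2.85125627e-01  9.58489701e-01 -1.42670414e-01]
 [ 0.00000000e+00  0.00000000e+00  0.00000000e+00  1.00000000e+00]] 58.26278910342183
```

View pics/scene0.png

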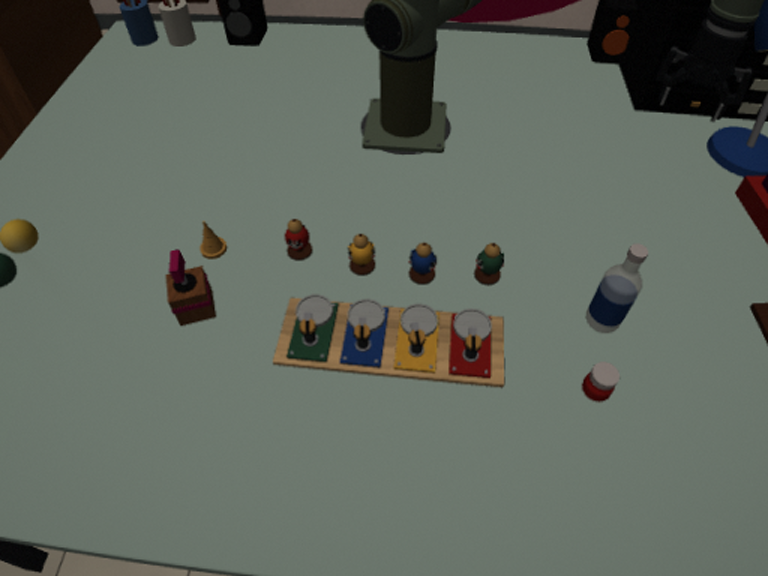

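View pics/top0.png

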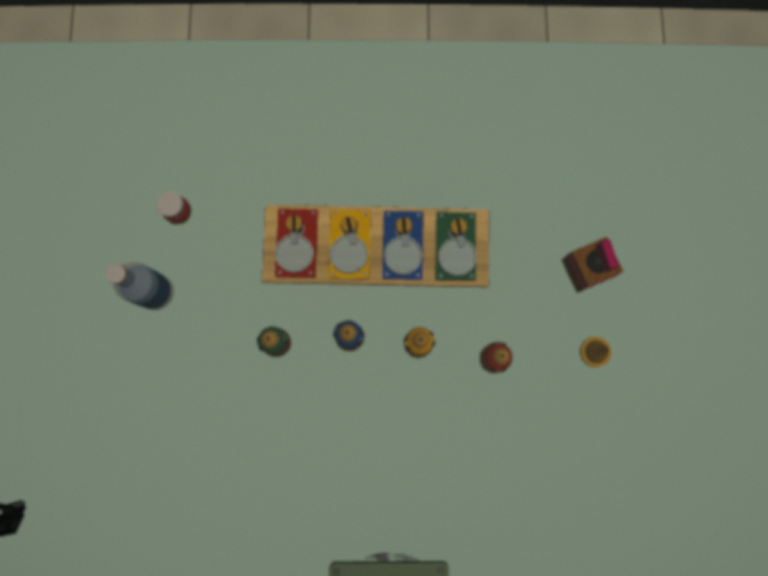

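The top view shows all four gourds: green (273,341), blue (348,334), yellow (419,342) and red (496,357). The stands run red, yellow, blue, green from left to right, with dishes toward the robot. The key block is at (592,264) and the pagoda at (595,352).

```bash
cat > m.py <<'E'
from h import *
def blobs(d,H,smin=90,vmin=40,amin=60,wr=None):
    hsv=cv2.cvtColor(d['img'],cv2.COLOR_RGB2HSV)
    m=np.zeros(hsv.shape[:2],np.uint8)
    for a,b in H: m|=cv2.inRange(hsv,(a,smin,vmin),(b,255,255))
    c,_=cv2.findContours(m,cv2.RETR_EXTERNAL,cv2.CHAIN_APPROX_NONE)
    return [k for k in sorted(c,key=cv2.contourArea,reverse=True) if cv2.contourArea(k)>amin]
HU={'red':[(0,6),(172,180)],'blue':[(102,125)],'green':[(60,95)],'yellow':[(20,32)],'pink':[(150,172)],'brown':[(6,19)]}
E
python3 - <<'E'
from m import *
d=pickle.load(open('top0.pkl','rb'))
for n,(a,b) in dict(bt=(500,500),).items(): pass
hsv=cv2.cvtColor(d['img'],cv2.COLOR_RGB2HSV)
for p in [(100,100),(182,170),(188,185),(237,182),(260,180),(300,180),(180,230),(230,222),(279,230),(330,240),(405,170),(395,175),(370,160)]: print(p,hsv[p[1],p[0]])
for k in HU:
    for c in blobs(d,HU[k],90,30)[:6]:
        (u,v),sz,an=cv2.minAreaRect(c); P=plane(d,[(u,v)],0.02)[0]
        print(k,np.round((u,v),1),np.round(sz,1),round(an,1),cv2.contourArea(c),P.round(3))
E
```

```text
(100, 100) [ 55  32 134]
(182, 170) [ 19 113 129]
(188, 185) [ 15 139 119]
(237, 182) [ 21 197 145]
(260, 180) [108  78  88]
(300, 180) [ 49  23 120]
(180, 230) [ 20 136  94]
(230, 222) [ 18 147  97]
(279, 230) [ 19 146  96]
(330, 240) [ 16 139  81]
(405, 170) [170 185 116]
(395, 175) [45 27 38]
(370, 160) [ 55  32 134]
red [197.8 153. ] [25.  26.7] 3.4 255.0 [0.639 0.155 0.02 ]
red [196.5 176.5] [13. 25.] 90.0 89.5 [0.578 0.157 0.02 ]
red [404.9 169.6] [20.6 10.1] 71.6 61.5 [ 0.597 -0.374  0.02 ]
blue [268. 152.] [20. 24.] 90.0 206.5 [ 0.642 -0.024  0.02 ]
green [295.7 150.5] [ 9.9 23.5] 31.0 94.0 [ 0.646 -0.095  0.02 ]
yellow [235.6 161.5] [34.5 50.2] 5.2 683.5 [0.617 0.058 0.02 ]
yellow [396.8 234.3] [19.8 19.1] 45.0 297.5 [ 0.432 -0.345  0.02 ]
yellow [279.6 226.6] [18.  17.1] 18.4 240.5 [ 0.452 -0.052  0.02 ]
yellow [297.5 163. ] [49.  41.9] 88.6 98.5 [ 0.613 -0.099  0.02 ]
yellow [179.8 225.8] [10.6 11.3] 45.0 95.5 [0.454 0.196 0.02 ]
yellow [305.5 151. ] [10. 11.] 90.0 82.0 [ 0.644 -0.12   0.02 ]
pink [405.9 169. ] [17.7  5.4] 71.6 74.5 [ 0.598 -0.376  0.02 ]
brown [250.  163.5] [149.1  50.4] 1.4 3020.5 [0.612 0.022 0.02 ]
brown [397.1 174.7] [25.8 27.3] 66.0 326.0 [ 0.583 -0.353  0.02 ]
brown [330.5 237.5] [17. 19.] 90.0 176.0 [ 0.424 -0.178  0.02 ]
brown [397.3 234.1] [15.7 14.3] 78.7 117.0 [ 0.432 -0.346  0.02 ]
brown [279.4 226.3] [11.6 12.1] 63.4 95.5 [ 0.453 -0.051  0.02 ]
brown [231.5 221.5] [9. 9.] 90.0 69.0 [0.465 0.068 0.02 ]
```

```bash
cat > plan.py <<'E'
import sys
from h import *
def yawof(s):
    x=R.from_rotvec(s['ee_rot']).as_matrix()[:,0]; return np.arctan2(x[1],x[0])
def plan(legs,start=None,q=True):
    """legs: (x,y,z,yaw_deg,grip,nrows)"""
    s=ctrl.read_state(); p=np.array(s['eef_pos']); a=yawof(s); rows=[]
    M=R.from_rotvec(s['ee_rot']).as_matrix()
    print('at',p.round(4),'yaw',np.degrees(a).round(2),'tilt',M[:2,2].round(4),'w',round(s['width'],4),'t',s['time_s'])
    for x,y,z,yd,g,n in legs:
        T=np.array([x,y,z]);
        dy=(np.radians(yd)-a+np.pi)%(2*np.pi)-np.pi if abs(yd)<=180 and start is None else np.radians(yd)-a
        dw=np.radians(yd)-a
        while dw>np.pi*1.05: dw-=2*np.pi
        while dw<-np.pi*1.05: dw+=2*np.pi
        n=max(n,int(np.ceil(max(np.linalg.norm(T-p)/.058,abs(dw)/.1))))
        e=a+dw
        for k in range(n):
            d=(T-p)/(n-k); c,sn=np.cos(a),np.sin(a)
            r=[g,(d@[c,sn,0])/.06,(d@[sn,-c,0])/.06,-d[2]/.06,0,0,-(e-a)/(n-k)/.1]
            r=[round(float(v),2)+0. for v in r]; rows.append(r)
            p=p+np.array([c,sn,0])*r[1]*.06+np.array([sn,-c,0])*r[2]*.06-np.array([0,0,1])*r[3]*.06
            a-=r[6]*.1
    while len(rows)%5: rows.append([rows[-1][0],0,0,0,0,0,0])
    for i in range(0,len(rows),5): print(str(rows[i:i+5]).replace('.0,',',').replace('.0]',']').replace(' ',''))
E
python3 - <<'E'
from plan import *
plan([(0.66,0.02,0.30,0,1,1)])
E
```

```text
at [0.2335 0.5248 0.2304] yaw 156.0 tilt [-0.001  -0.0015] w 0.0856 t 0.15
[[1,-0.35,-0.17,-0.04,0,0,0.97],[1,-0.37,-0.14,-0.04,0,0,0.97],[1,-0.38,-0.1,-0.04,0,0,0.97],[1,-0.39,-0.06,-0.04,0,0,0.97],[1,-0.39,-0.02,-0.04,0,0,0.97]]
[[1,-0.39,0.01,-0.04,0,0,0.97],[1,-0.39,0.05,-0.04,0,0,0.97],[1,-0.38,0.09,-0.04,0,0,0.97],[1,-0.37,0.13,-0.04,0,0,0.97],[1,-0.36,0.16,-0.04,0,0,0.97]]
[[1,-0.34,0.2,-0.04,0,0,0.97],[1,-0.32,0.23,-0.04,0,0,0.97],[1,-0.3,0.26,-0.04,0,0,0.97],[1,-0.27,0.28,-0.04,0,0,0.97],[1,-0.24,0.31,-0.04,0,0,0.97]]
[[1,-0.21,0.33,-0.04,0,0,0.98],[1,-0.18,0.35,-0.04,0,0,0.97],[1,-0.14,0.37,-0.04,0,0,0.98],[1,-0.11,0.38,-0.04,0,0,0.97],[1,-0.07,0.39,-0.04,0,0,0.98]]
[[1,-0.03,0.39,-0.05,0,0,0.97],[1,0.01,0.39,-0.04,0,0,0.98],[1,0.04,0.39,-0.05,0,0,0.97],[1,0.08,0.39,-0.04,0,0,0.98],[1,0.12,0.38,-0.05,0,0,0.97]]
[[1,0.16,0.36,-0.04,0,0,0.98],[1,0.19,0.35,-0.05,0,0,0.97],[1,0.22,0.32,-0.04,0,0,0.98],[1,0,0,0,0,0,0],[1,0,0,0,0,0,0]]
```

Call:
{"name": "jog_arm", "arguments": {"deltas": [[1, -0.83, -0.52, -0.12, 0, 0, 0], [1, -0.83, -0.52, -0.12, 0, 0, 0], [1, -0.83, -0.52, -0.12, 0, 0, 0], [1, -0.83, -0.52, -0.12, 0, 0, 0], [1, -0.83, -0.52, -0.12, 0, 0, 0]]}}

```text
time_s: 0.78
eef_pos: [0.3985, 0.2798, 0.2673]
ee_rot: [0.653, 3.073, 0.0]
force: [0.8, 0.8, -0.3]
width: 0.0854
gripper_force: 0.0
```

Call:
{"name": "jog_arm", "arguments": {"deltas": [[1, -0.83, -0.52, -0.12, 0, 0, 0], [1, -0.83, -0.52, -0.12, 0, 0, 0], [1, -0.83, -0.52, -0.12, 0, 0, 0], [1, -0.83, -0.52, -0.12, 0, 0, 0], [1, -0.83, -0.52, -0.12, 0, 0, 0]]}}

```text
time_s: 1.4
eef_pos: [0.5626, 0.036, 0.3032]
ee_rot: [-0.653, -3.073, -0.0]
force: [0.9, 0.6, 0.1]
width: 0.0856
gripper_force: 0.0
```

Call:
{"name": "jog_arm", "arguments": {"deltas": [[1, 0, 0, 0, 0, 0, 0.5], [1, 0, 0, 0, 0, 0, 0.5], [1, 0, 0, 0, 0, 0, 0], [1, 0, 0, 0, 0, 0, 0], [1, 0, 0, 0, 0, 0, 0]]}}

```text
time_s: 2.02
eef_pos: [0.5618, 0.038, 0.3033]
ee_rot: [-0.805, -3.037, 0.0]
force: [-0.1, 0.1, 0.0]
width: 0.0852
gripper_force: 0.0
```

```bash
python3 - <<'E'
from m import *
d=snap('wrist'); save(d,'w1.png',k=1.5); pickle.dump(d,open('w1.pkl','wb'))
print(d['s']['eef_pos'],d['s']['force'],d['c2w'].round(3))
E
```

```text
[0.5617894  0.0380243  0.30326932] [-0.12898628  0.07096564  0.00126238] [[ 0.495  0.833  0.248  0.498]
 [ 0.869 -0.475 -0.14   0.073]
 [ 0.001  0.285 -0.959  0.446]
 [ 0.     0.     0.     1.   ]]
```

View pics/w1.png

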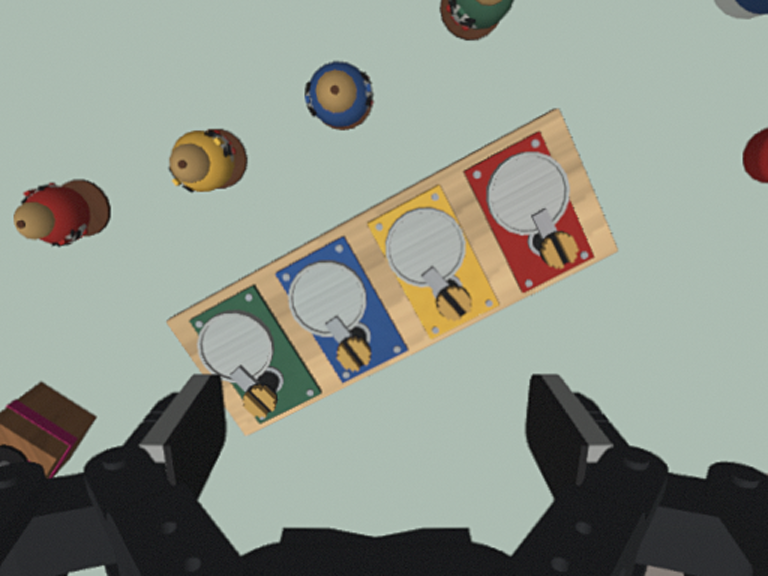

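The wrist view shows the board well. The brass heads with their slots are at (260,400), (354,351), (453,298) and (559,249), with the clips pointing at the dishes.

```bash
python3 - <<'E'
from m import *
d=pickle.load(open('w1.pkl','rb'))
hsv=cv2.cvtColor(d['img'],cv2.COLOR_RGB2HSV)
vv,uu=np.mgrid[0:384,0:512]; P=depthpts(d,np.c_[uu.ravel(),vv.ravel()]).reshape(384,512,3)
print('desk',np.median(P[20:60,20:120,2]),'noise',P[20:60,20:120,2].std())
for n,(a,b) in dict(green=(260,400),blue=(354,351),yellow=(453,298),red=(559,249)).items():
    u0,v0=int(a/1.5),int(b/1.5); w=16
    H=hsv[v0-w:v0+w,u0-w:u0+w]; I=np.zeros((384,512),bool); 
    z=P[v0-w:v0+w,u0-w:u0+w,2]
    br=(P[...,2]>.060)&(P[...,2]<.070)&(abs(uu-u0)<w)&(abs(vv-v0)<w)
    q=P[br]; c,_=cv2.findContours(br.astype(np.uint8),cv2.RETR_EXTERNAL,cv2.CHAIN_APPROX_NONE); 
    c=max(c,key=cv2.contourArea); hull=cv2.convexHull(c); M=cv2.moments(hull); cen=np.array([M['m10']/M['m00'],M['m01']/M['m00']])
    (e,sz,an)=cv2.minAreaRect(c)
    # slot: dark pixels in the hull
    mk=np.zeros((384,512),np.uint8); cv2.fillPoly(mk,[hull],1)
    dk=(mk>0)&(hsv[...,2]<70)
    s=np.c_[uu[dk],vv[dk]].astype(float); Sw=plane(d,s,.060)[:,:2]
    m=Sw.mean(0); ev,V=np.linalg.eigh(np.cov((Sw-m).T)); ax=V[:,1]
    # brass colour mask
    bc=((hsv[...,0]>12)&(hsv[...,0]<26)&(hsv[...,1]>100)&(mk>0))
    cl=(P[...,2]>.052)&(P[...,2]<.0585)&(abs(uu-u0)<30)&(abs(vv-v0)<30)&(hsv[...,1]<60); 
    print(n,'c',plane(d,[cen],.065)[0].round(4),'sz',np.round(sz,1),'zmed',np.median(q[:,2]).round(4),'xy med',q[:,:2].mean(0).round(4),'slot m',m.round(4),dk.sum(),ev.round(7)[:2]**.5*1000,'ang',np.degrees(np.arctan2(ax[1],ax[0])).round(1),'clip',P[cl].mean(0).round(4),cl.sum())
# board edge
m=((hsv[...,1]>75)&(P[...,2]>.006)&(P[...,2]<.03)).astype(np.uint8)
m=cv2.morphologyEx(m,cv2.MORPH_CLOSE,np.ones((25,25))); m=cv2.morphologyEx(m,cv2.MORPH_OPEN,np.ones((9,9)))
c,_=cv2.findContours(m,cv2.RETR_EXTERNAL,cv2.CHAIN_APPROX_NONE); c=max(c,key=cv2.contourArea)
W=plane(d,c.reshape(-1,2),.012)[:,:2].astype(np.float32)
r=cv2.minAreaRect(W*1000); print('board',r)
E
```

```text
desk -0.00020684771829562743 noise 0.03148227323028235
green c [ 0.6321 -0.1077  0.065 ] sz [19.8  8.5] zmed 0.0649 xy med [ 0.6338 -0.1151] slot m [ 0.6324 -0.1085] 6 [ 2.56904652 11.83638458] ang -153.7 clip [ 0.6155 -0.1178  0.0561] 202
blue c [ 0.6343 -0.0175  0.065 ] sz [20.8  8.4] zmed 0.0651 xy med [ 0.6353 -0.0245] slot m [ 0.6309 -0.0148] 7 [1.14017543 5.61248608] ang -155.6 clip [ 0.6176 -0.0261  0.0562] 218
yellow c [0.6387 0.058  0.065 ] sz [21.3  8.1] zmed 0.0651 xy med [0.6372 0.065 ] slot m [0.6372 0.0615] 9 [0.         7.32802838] ang -167.4 clip [0.6199 0.0611 0.0564] 225
red c [0.6394 0.1467 0.065 ] sz [21.9  8.9] zmed 0.0653 xy med [0.6396 0.1535] slot m [0.6323 0.1438] 2 [0.         0.83666003] ang 155.4 clip [0.62   0.1536 0.0563] 225
board ((613.7266235351562, 19.885330200195312), (382.7779235839844, 134.0829620361328), 88.82249450683594)
```

```bash
python3 - <<'E'
from m import *
d=pickle.load(open('w1.pkl','rb'))
vv,uu=np.mgrid[0:384,0:512]; P=depthpts(d,np.c_[uu.ravel(),vv.ravel()]).reshape(384,512,3)
hsv=cv2.cvtColor(d['img'],cv2.COLOR_RGB2HSV)
b=np.array([.6365,.0197]); th=np.radians(-1.2); ey=np.array([-np.sin(th),np.cos(th)])
for n,t in dict(green=-.135,blue=-.045,yellow=.045,red=.135).items():
    c=b+ey*t; D=P[...,:2]-c; r=np.hypot(D[...,0],D[...,1])
    hd=(P[...,2]>.062)&(r<.017); h=P[hd][:,:2]; 
    # 2 halves: PCA of normals via kmeans
    _,lab,cen=cv2.kmeans(h.astype(np.float32),2,None,(3,50,1e-6),5,cv2.KMEANS_PP_CENTERS)
    dv=cen[1]-cen[0]; perp=np.degrees(np.arctan2(dv[1],dv[0]))%180
    rc=cv2.minEnclosingCircle((h*1000).astype(np.float32))
    cl=(abs(P[...,2]-.056)<.0025)&(r>.016)&(r<.034); q=P[cl][:,:2]-c; a=np.degrees(np.arctan2(q[:,1],q[:,0]))%360
    dk=(hsv[...,2]<60)&(r<.011); s=P[dk][:,:2]; 
    if len(s)>8: ev,V=np.linalg.eigh(np.cov(s.T)); sa=np.degrees(np.arctan2(V[1,1],V[0,1]))%180
    else: sa=None
    qq=q.mean(0)
    print(n,'pred',c.round(4),'mean',h.mean(0).round(4),'circle',np.round(rc[0],1),round(rc[1],1),'slot via halves',round((perp+90)%180,1),'dark',sa,len(s),'clip dir',np.degrees(np.arctan2(qq[1],qq[0]))%360,cl.sum())
# red/blue... gourd + block
for n,p in dict(red=(.42,-.178),yellow=(.45,-.05),blue=(.465,.068),green=(.454,.196)).items():
    r=np.hypot(P[...,0]-p[0],P[...,1]-p[1]); f=(P[...,2]>.074)&(r<.05); f2=(P[...,2]>.003)&(r<.05); print(n,'top',P[f].mean(0).round(4),P[f2][:,2].max().round(3))
E
```

```text
green pred [ 0.6337 -0.1153] mean [ 0.6339 -0.1153] circle [ 634.3 -115.8] 13.9 slot via halves 11.7 dark 20.972847570312382 122 clip dir 191.6748088248064 128
blue pred [ 0.6356 -0.0253] mean [ 0.6355 -0.0248] circle [635.9 -25. ] 13.8 slot via halves 7.2 dark 146.70878447736737 79 clip dir 184.69730830593892 136
yellow pred [0.6374 0.0647] mean [0.6376 0.0651] circle [638.   64.8] 13.9 slot via halves 13.0 dark 2.2336189301868217 69 clip dir 191.50513289783234 138
red pred [0.6393 0.1547] mean [0.6399 0.1536] circle [639.9 154. ] 13.9 slot via halves 0.1 dark 26.143637209201216 102 clip dir 182.0071011934238 155
red top [ 0.4229 -0.1742  0.0799] 0.089
yellow top [ 0.4488 -0.0486  0.0799] 0.088
blue top [0.481  0.0696 0.2848] 0.446
green top [0.4603 0.1815 0.0752] 0.076
```

Call:
{"name": "jog_arm", "arguments": {"deltas": [[1, -0.51, -0.8, 0, 0, 0, 0], [1, -0.51, -0.8, 0, 0, 0, 0], [1, -0.51, -0.8, 0, 0, 0, 0], [1, -0.51, -0.8, 0, 0, 0, 0], [1, -0.51, -0.8, 0, 0, 0, 0]]}}

```text
time_s: 2.7
eef_pos: [0.5758, -0.2481, 0.3034]
ee_rot: [0.805, 3.036, 0.0]
force: [0.6, 0.7, -0.6]
width: 0.0857
gripper_force: 0.0
```

Call:
{"name": "jog_arm", "arguments": {"deltas": [[1, -0.51, -0.8, 0, 0, 0, 0], [1, -0.51, -0.8, 0, 0, 0, 0], [1, 0, 0, 0, 0, 0, 1], [1, 0, 0, 0, 0, 0, 1], [1, 0, 0, 0, 0, 0, 1]]}}

```text
time_s: 3.32
eef_pos: [0.5813, -0.3604, 0.303]
ee_rot: [-1.255, -2.879, -0.0]
force: [0.9, 0.0, -0.4]
width: 0.0854
gripper_force: 0.0
```

Call:
{"name": "jog_arm", "arguments": {"deltas": [[1, 0, 0, 0, 0, 0, 1], [1, 0, 0, 0, 0, 0, 1], [1, 0, 0, 0, 0, 0, 1], [1, 0, 0, 0, 0, 0, 1], [1, 0, 0, 0, 0, 0, 1]]}}

```text
time_s: 3.95
eef_pos: [0.5814, -0.36, 0.3032]
ee_rot: [-1.928, -2.48, 0.0]
force: [-0.2, -0.1, 0.5]
width: 0.0853
gripper_force: 0.0
```

Call:
{"name": "jog_arm", "arguments": {"deltas": [[1, 0, 0, 0, 0, 0, 1], [1, 0, 0, 0, 0, 0, 1], [1, 0, 0, 0, 0, 0, 1], [1, 0, 0, 0, 0, 0, 1], [1, 0, 0, 0, 0, 0, 1]]}}

```text
time_s: 4.58
eef_pos: [0.5814, -0.36, 0.3032]
ee_rot: [-2.482, -1.926, 0.0]
force: [-0.3, 0.1, 0.3]
width: 0.0852
gripper_force: 0.0
```

Call:
{"name": "jog_arm", "arguments": {"deltas": [[1, 0, 0, 0, 0, 0, 1], [1, 0, 0, 0, 0, 0, 1], [1, 0, 0, 0, 0, 0, 1], [1, 0, 0, 0, 0, 0, 1], [1, 0, 0, 0, 0, 0, 1]]}}

```text
time_s: 5.2
eef_pos: [0.5814, -0.36, 0.3032]
ee_rot: [-2.881, -1.252, 0.0]
force: [0.2, -0.5, 0.1]
width: 0.0857
gripper_force: 0.0
```

Call:
{"name": "jog_arm", "arguments": {"deltas": [[1, 0, 0, 0, 0, 0, 1], [1, 0, 0, 0, 0, 0, 1], [1, 0, 0, 0, 0, 0, 1], [1, 0, 0, 0, 0, 0, 1], [1, 0, 0, 0, 0, 0, 0]]}}

```text
time_s: 5.82
eef_pos: [0.5814, -0.3601, 0.3032]
ee_rot: [-3.071, -0.662, 0.0]
force: [0.4, 0.2, 0.9]
width: 0.0858
gripper_force: 0.0
```

```bash
cat > keym.py <<'E'
from m import *
def key(d):
    vv,uu=np.mgrid[0:384,0:512]; P=depthpts(d,np.c_[uu.ravel(),vv.ravel()]).reshape(384,512,3)
    hsv=cv2.cvtColor(d['img'],cv2.COLOR_RGB2HSV)
    pk=(hsv[...,0]>150)&(hsv[...,0]<175)&(hsv[...,1]>90)&(d['z_map']>0)&(P[...,2]>.09)
    zt=np.percentile(P[pk][:,2],95); t=pk&(abs(P[...,2]-zt)<.004)
    r=cv2.minAreaRect((P[t][:,:2]*1000).astype(np.float32)); print('paddle top z',zt.round(4),np.round(r[0],1),np.round(r[1],1),round(r[2],1),t.sum())
    return P,hsv,r,zt
def block(P,hsv,c):
    b=(abs(P[...,2]-.072)<.004)&(np.hypot(P[...,0]-c[0],P[...,1]-c[1])<.06)
    r=cv2.minAreaRect((P[b][:,:2]*1000).astype(np.float32)); print('block top',np.round(r[0],1),np.round(r[1],1),round(r[2],1),np.median(P[b][:,2]).round(4),b.sum())
    col=(abs(P[...,2]-.077)<.002)&(hsv[...,2]<60)&(np.hypot(P[...,0]-c[0],P[...,1]-c[1])<.04)
    if col.sum()>30: print('collar',np.round(cv2.minEnclosingCircle((P[col][:,:2]*1000).astype(np.float32)),1) if 0 else cv2.minEnclosingCircle((P[col][:,:2]*1000).astype(np.float32)),col.sum())
if __name__=='__main__':
    import sys
    d=snap('wrist'); save(d,sys.argv[1],k=1.5); pickle.dump(d,open('w2.pkl','wb')); print(d['s']['eef_pos'],d['s']['ee_rot'])
    P,hsv,r,zt=key(d); block(P,hsv,np.array(r[0])/1000)
E
python3 keym.py w2.png
```

```text
[ 0.58142433 -0.36006091  0.30319782] [-3.07105246e+00 -6.61650496e-01  1.73988049e-04]
paddle top z 0.1368 [ 575.3 -340.7] [45.5 15.9] 16.3 801
block top [ 574.8 -341. ] [63.3 64.1] 22.7 0.0719 2189
collar ((575.0442504882812, -340.7380676269531), 19.374828338623047) 371
```

View pics/w2.png

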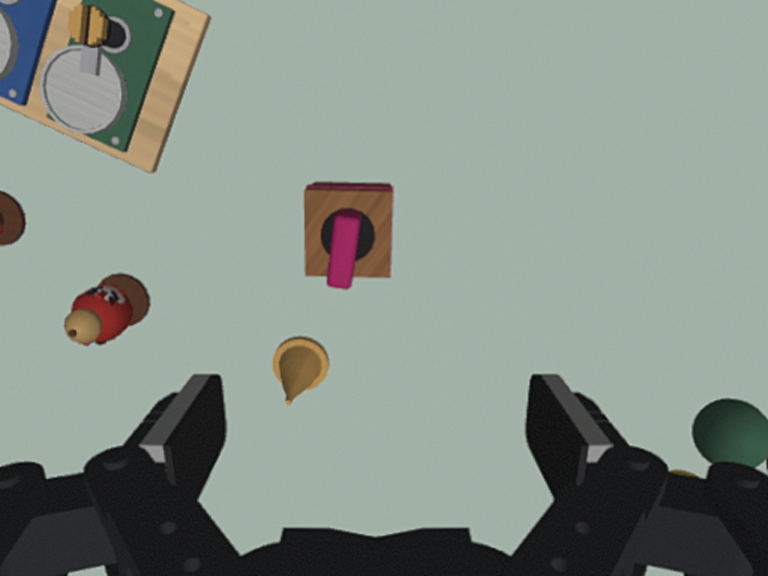

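The pink paddle, at (343,248), stands at the block centre. The size, height and centre checks all agree: key at (0.575, -0.341) with yaw 16.3°, block yaw 22.7°.

Call:
{"name": "jog_arm", "arguments": {"deltas": [[1, 0, 0, 0, 0, 0, 0.7], [1, 0, 0, 0, 0, 0, 0.7], [1, -0.01, -0.335, 0, 0, 0, 0], [1, 0, 0, 0, 0, 0, 0], [1, 0, 0, 0.5, 0, 0, 0]]}}

```text
time_s: 6.5
eef_pos: [0.5771, -0.3428, 0.277]
ee_rot: [3.103, 0.444, 0.009]
force: [1.4, -0.2, 0.1]
width: 0.0854
gripper_force: 0.0
```

Call:
{"name": "jog_arm", "arguments": {"deltas": [[1, 0, 0, 0.8, 0, 0, 0], [1, 0, 0, 0.8, 0, 0, 0], [1, 0, 0, 0.8, 0, 0, 0], [1, 0, 0, 0.49, 0, 0, 0], [1, 0, 0, 0, 0, 0, 0]]}}

```text
time_s: 7.12
eef_pos: [0.5731, -0.34, 0.0961]
ee_rot: [-3.105, -0.443, 0.008]
force: [1.1, 0.5, -0.4]
width: 0.0857
gripper_force: 0.0
```

Call:
{"name": "jog_arm", "arguments": {"deltas": [[-1, 0, 0, 0, 0, 0, 0], [-1, 0, 0, 0, 0, 0, 0], [-1, 0, 0, 0, 0, 0, 0], [-1, 0, 0, 0, 0, 0, 0], [-1, 0, 0, 0, 0, 0, 0]], "grip_force": 70}}

```text
time_s: 7.75
eef_pos: [0.5756, -0.3413, 0.1009]
ee_rot: [3.109, 0.443, 0.002]
force: [0.2, 1.8, 4.1]
width: 0.0154
gripper_force: 68.7
```

Call:
{"name": "jog_arm", "arguments": {"deltas": [[-1, 0, 0, 0, 0, 0, 0], [-1, 0, 0, 0, 0, 0, 0], [-1, 0, 0, -0.1, 0, 0, 0], [-1, 0, 0, 0, 0, 0, 0], [-1, 0, 0, 0, 0, 0, 0]]}}

```text
time_s: 8.38
eef_pos: [0.5748, -0.3409, 0.1052]
ee_rot: [-3.11, -0.443, 0.001]
force: [-0.2, -0.2, -0.9]
width: 0.015
gripper_force: 68.2
```

```bash
python3 - <<'E'
from plan import *
s=ctrl.read_state();print(s['force'],s['width'],s['gripper_force']);plan([])
E
```

```text
[-0.16065915 -0.17621377 -0.888925  ] 0.015002856531010668 68.23170304298401
at [ 0.5748 -0.3409  0.1052] yaw 16.2 tilt [-0.0009  0.0006] w 0.015 t 8.375
```

Call:
{"name": "jog_arm", "arguments": {"deltas": [[-1, 0, 0, -0.4, 0, 0, 0], [-1, 0, 0, -0.6, 0, 0, 0], [-1, 0, 0, -0.58, 0, 0, 0], [-1, 0, 0, 0, 0, 0, 0.4], [-1, 0, 0, 0, 0, 0, 0.385]]}}

```text
time_s: 9.0
eef_pos: [0.5752, -0.3412, 0.2011]
ee_rot: [3.125, 0.318, 0.001]
force: [-0.2, -0.3, -1.2]
width: 0.0158
gripper_force: 68.3
```

```bash
python3 - <<'E'
from plan import *
plan([(.6340,-.1155,.20,11.7,-1,5)])
E
```

```text
at [ 0.5752 -0.3412  0.2011] yaw 11.63 tilt [ 0.0005 -0.0005] w 0.0158 t 9.0
[[-1,0.34,-0.7,0,0,0,0],[-1,0.34,-0.7,0,0,0,0],[-1,0.35,-0.7,0.01,0,0,0],[-1,0.34,-0.69,0,0,0,-0.01],[-1,0.35,-0.7,0.01,0,0,0]]
```

Call:
{"name": "jog_arm", "arguments": {"deltas": [[-1, 0.34, -0.7, 0, 0, 0, 0], [-1, 0.34, -0.7, 0, 0, 0, 0], [-1, 0.345, -0.7, 0, 0, 0, 0], [-1, 0.345, -0.7, 0, 0, 0, 0], [-1, 0.345, -0.7, 0, 0, 0, 0]]}}

```text
time_s: 9.62
eef_pos: [0.6332, -0.1131, 0.2001]
ee_rot: [-3.125, -0.32, 0.001]
force: [0.2, -0.2, -1.5]
width: 0.0153
gripper_force: 68.5
```

Call:
{"name": "jog_arm", "arguments": {"deltas": [[-1, 0, 0, 0, 0, 0, 0], [-1, 0, 0, 0, 0, 0, 0], [-1, 0, 0, 0, 0, 0, 0], [-1, 0, 0, 0, 0, 0, 0], [-1, 0, 0, 0, 0, 0, 0]]}}

```text
time_s: 10.25
eef_pos: [0.6332, -0.1155, 0.2007]
ee_rot: [3.125, 0.318, -0.0]
force: [0.0, -0.1, -1.6]
width: 0.0149
gripper_force: 68.4
```

```bash
python3 - <<'E'
from plan import *
plan([])
d=snap('wrist'); save(d,'w3.png',k=1.5); pickle.dump(d,open('w3.pkl','wb'))
print(proj(d,[[*d['s']['eef_pos'][:2],.11],[*d['s']['eef_pos'][:2],.065]])*1.5)
E
```

```text
at [ 0.6332 -0.1155  0.2007] yaw 11.63 tilt [-0.     -0.0001] w 0.0149 t 10.25
[[374.7802789  292.42020957]
 [374.83903131 268.86885714]]
```

View pics/w3.png

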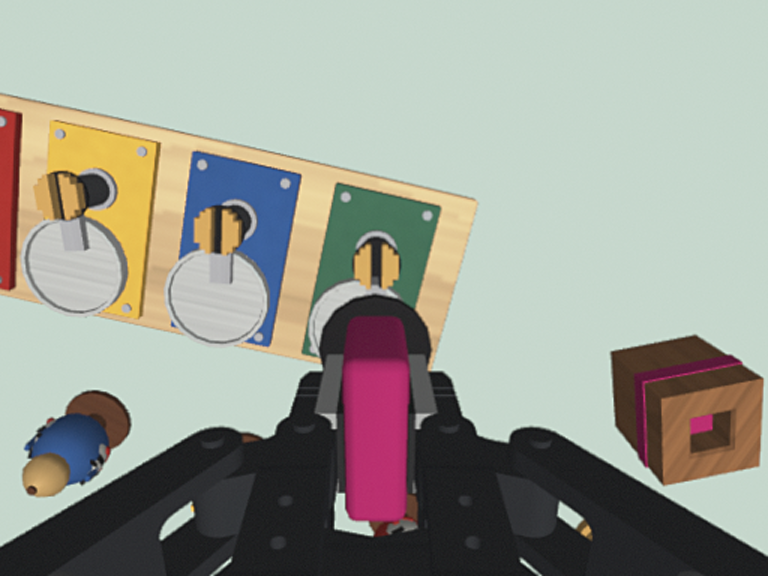

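The key collar hides only the near side. The green slot at (377,262) runs parallel to the view's vertical, so it is aligned with the key. I'll refine the heads from depth here.

```bash
cat > heads.py <<'E'
from m import *
def heads(d,pts):
    vv,uu=np.mgrid[0:384,0:512]; P=depthpts(d,np.c_[uu.ravel(),vv.ravel()]).reshape(384,512,3)
    for n,c in pts.items():
        r=np.hypot(P[...,0]-c[0],P[...,1]-c[1]); h=P[(abs(P[...,2]-.065)<.003)&(r<.02)][:,:2]
        if len(h)<40: continue
        rc=cv2.minEnclosingCircle((h*1000).astype(np.float32))
        _,lab,cen=cv2.kmeans(h.astype(np.float32),2,None,(3,50,1e-6),5,cv2.KMEANS_PP_CENTERS); dv=cen[1]-cen[0]
        print(n,len(h),'mean',h.mean(0).round(4),'mid',cen.mean(0).round(4),'circ',np.round(rc[0],1),round(rc[1],1),'slot',round((np.degrees(np.arctan2(dv[1],dv[0]))+90)%180,1))
HP=dict(green=(.634,-.1155),blue=(.6356,-.025),yellow=(.6377,.065),red=(.6397,.154))
if __name__=='__main__': heads(pickle.load(open('w3.pkl','rb')),HP)
E
python3 heads.py
```

```text
green 523 mean [ 0.6354 -0.1159] mid [ 0.6354 -0.1159] circ [ 635. -116.] 13.6 slot 11.3
blue 570 mean [ 0.6363 -0.0264] mid [ 0.6362 -0.0261] circ [636.1 -26.1] 13.9 slot 5.8
yellow 633 mean [0.6383 0.0635] mid [0.6383 0.0635] circ [638.2  63.7] 14.0 slot 11.4
```

Call:
{"name": "jog_arm", "arguments": {"deltas": [[-1, 0.028, 0.014, 0.3, 0, 0, 0], [-1, 0, 0, 0.3, 0, 0, 0], [-1, 0, 0, 0.12, 0, 0, 0], [-1, 0, 0, 0.12, 0, 0, 0], [-1, 0, 0, 0, 0, 0, 0]]}}

```text
time_s: 10.92
eef_pos: [0.6352, -0.1151, 0.15]
ee_rot: [-3.125, -0.32, 0.0]
force: [0.2, 0.9, -0.9]
width: 0.0151
gripper_force: 68.9
```

```bash
python3 - <<'E'
from plan import *
plan([]);s=ctrl.read_state();print(s['force'],s['torque'])
E
```

```text
at [ 0.6352 -0.1151  0.15  ] yaw 11.71 tilt [-0.0002  0.0001] w 0.0151 t 10.925
[ 0.15802447  0.9156323  -0.88291262] [-0.00064743 -0.02248587 -0.00841391]
```

Call:
{"name": "jog_arm", "arguments": {"deltas": [[-1, 0, 0.01, 0, 0, 0, -1], [-1, 0, 0, 0, 0, 0, -1], [-1, 0, 0, 0, 0, 0, -1], [-1, 0, 0, 0, 0, 0, -1], [-1, 0, 0, 0, 0, 0, -1]]}}

```text
time_s: 11.55
eef_pos: [0.6357, -0.1156, 0.1509]
ee_rot: [2.947, 1.088, 0.002]
force: [0.4, 0.8, -1.7]
width: 0.0153
gripper_force: 68.6
```

Call:
{"name": "jog_arm", "arguments": {"deltas": [[-1, 0, 0, 0, 0, 0, -1], [-1, 0, 0, 0, 0, 0, -1], [-1, 0, 0, 0, 0, 0, -1], [-1, 0, 0, 0, 0, 0, -1], [-1, 0, 0, 0, 0, 0, -1]]}}

```text
time_s: 12.18
eef_pos: [0.6357, -0.1154, 0.1509]
ee_rot: [2.586, 1.783, 0.002]
force: [0.9, 0.7, -1.8]
width: 0.0151
gripper_force: 68.6
```

Call:
{"name": "jog_arm", "arguments": {"deltas": [[-1, 0, 0, 0, 0, 0, -1], [-1, 0, 0, 0, 0, 0, -1], [-1, 0, 0, 0, 0, 0, -1], [-1, 0, 0, 0, 0, 0, 0], [-1, 0, 0, 0, 0, 0, 0]]}}

```text
time_s: 12.8
eef_pos: [0.6356, -0.1155, 0.1508]
ee_rot: [2.295, 2.144, 0.001]
force: [-0.2, 1.7, -0.7]
width: 0.015
gripper_force: 68.6
```

```bash
python3 - <<'E'
from plan import *
plan([]);s=ctrl.read_state();print(s['force'],s['torque'])
E
```

```text
at [ 0.6356 -0.1155  0.1508] yaw 86.11 tilt [0.001  0.0003] w 0.015 t 12.8
[-0.16544416  1.73865087 -0.68629291] [ 0.29267812 -0.02395438 -0.07574877]
```

Call:
{"name": "jog_arm", "arguments": {"deltas": [[-1, 0, 0, 0, 0, 0, 0.7], [-1, 0, 0, -0.4, 0, 0, 0], [-1, 0, 0, -0.42, 0, 0, 0], [-1, 0.738, -0.097, 0, 0, 0, 0], [-1, 0.738, -0.097, 0, 0, 0, 0]]}}

```text
time_s: 13.42
eef_pos: [0.6362, -0.0264, 0.2004]
ee_rot: [2.369, 2.06, 0.001]
force: [-0.6, -0.0, -1.2]
width: 0.0149
gripper_force: 69.3
```

Call:
{"name": "jog_arm", "arguments": {"deltas": [[-1, 0, 0, 0, 0, 0, 1], [-1, 0, 0, 0, 0, 0, 1], [-1, 0, 0, 0, 0, 0, 1], [-1, 0, 0, 0, 0, 0, 1], [-1, 0, 0, 0, 0, 0, 1]]}}

```text
time_s: 14.05
eef_pos: [0.6358, -0.0267, 0.1996]
ee_rot: [2.807, 1.408, -0.0]
force: [0.8, -0.9, -1.4]
width: 0.0153
gripper_force: 69.3
```

Call:
{"name": "jog_arm", "arguments": {"deltas": [[-1, 0, 0, 0, 0, 0, 1], [-1, 0, 0, 0, 0, 0, 1], [-1, 0, 0, 0, 0, 0, 1], [-1, 0, 0, 0, 0, 0, 1], [-1, 0, 0, 0, 0, 0, 1]]}}

```text
time_s: 14.68
eef_pos: [0.6358, -0.0267, 0.1996]
ee_rot: [3.069, 0.67, 0.0]
force: [0.3, -0.2, -1.2]
width: 0.015
gripper_force: 69.3
```

Call:
{"name": "jog_arm", "arguments": {"deltas": [[-1, 0, 0, 0, 0, 0, 1], [-1, 0, 0, 0, 0, 0, 1], [-1, 0, 0, 0, 0, 0, 1], [-1, 0, 0, 0, 0, 0, 0.32], [-1, 0, 0, 0, 0, 0, 0]]}}

```text
time_s: 15.3
eef_pos: [0.6358, -0.0265, 0.1995]
ee_rot: [3.137, 0.161, 0.0]
force: [-0.0, -0.3, -0.7]
width: 0.0151
gripper_force: 69.3
```

```bash
python3 - <<'E'
from plan import *
from heads import *
plan([(.6363,-.0262,.1495,5.8,-1,4)]); d=snap('wrist'); pickle.dump(d,open('w4.pkl','wb')); heads(d,HP)
save(d,'w4.png')
E
```

```text
at [ 0.6358 -0.0265  0.1995] yaw 5.89 tilt [ 0.0001 -0.0003] w 0.0151 t 15.3
[[-1,0,0,0.21,0,0,0],[-1,0,0,0.21,0,0,0.01],[-1,0,0,0.21,0,0,0],[-1,0.01,0,0.2,0,0,0.01],[-1,0,0,0,0,0,0]]
green 517 mean [ 0.6347 -0.1152] mid [ 0.6348 -0.1152] circ [ 634.6 -115.9] 14.3 slot 70.3
blue 509 mean [ 0.6368 -0.0259] mid [ 0.6369 -0.0261] circ [636.7 -25.9] 13.9 slot 5.9
yellow 570 mean [0.6385 0.0638] mid [0.6384 0.064 ] circ [637.8  64.2] 13.7 slot 11.9
red 614 mean [0.6405 0.1535] mid [0.6405 0.1535] circ [640.3 154.1] 13.9 slot 0.5
```

View pics/w4.png

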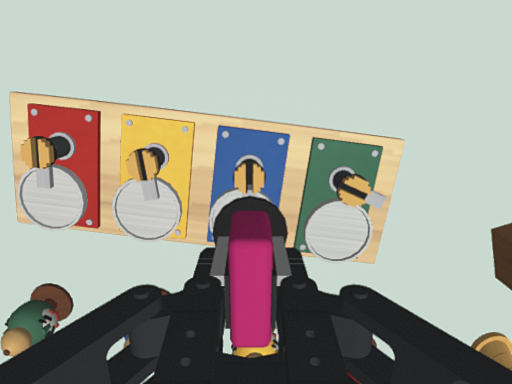

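The green clip has swung clear of its dish (slot at 70°, joint about 0.16 rad). Blue is next, in one batch.

Call:
{"name": "jog_arm", "arguments": {"deltas": [[-1, 0.012, -0.004, 0.3, 0, 0, 0], [-1, 0, 0, 0.3, 0, 0, 0], [-1, 0, 0, 0.12, 0, 0, 0], [-1, 0, 0, 0.12, 0, 0, 0], [-1, 0, 0, 0, 0, 0, 0]]}}

```text
time_s: 15.98
eef_pos: [0.6368, -0.0261, 0.1492]
ee_rot: [3.137, 0.161, 0.001]
force: [0.2, 0.1, -1.1]
width: 0.0148
gripper_force: 69.4
```

Call:
{"name": "jog_arm", "arguments": {"deltas": [[-1, 0, 0, 0, 0, 0, -1], [-1, 0, 0, 0, 0, 0, -1], [-1, 0, 0, 0, 0, 0, -1], [-1, 0, 0, 0, 0, 0, -1], [-1, 0, 0, 0, 0, 0, -1]]}}

```text
time_s: 16.6
eef_pos: [0.6368, -0.026, 0.1492]
ee_rot: [2.999, 0.937, 0.001]
force: [-0.1, 0.5, -0.7]
width: 0.0149
gripper_force: 69.3
```

Call:
{"name": "jog_arm", "arguments": {"deltas": [[-1, 0, 0, 0, 0, 0, -1], [-1, 0, 0, 0, 0, 0, -1], [-1, 0, 0, 0, 0, 0, -1], [-1, 0, 0, 0, 0, 0, -1], [-1, 0, 0, 0, 0, 0, -1]]}}

```text
time_s: 17.23
eef_pos: [0.637, -0.026, 0.1493]
ee_rot: [2.673, 1.649, 0.002]
force: [0.7, 0.3, -1.1]
width: 0.0149
gripper_force: 69.3
```

Call:
{"name": "jog_arm", "arguments": {"deltas": [[-1, 0, 0, 0, 0, 0, -1], [-1, 0, 0, 0, 0, 0, -1], [-1, 0, 0, 0, 0, 0, -1], [-1, 0, 0, 0, 0, 0, -1], [-1, 0, 0, 0, 0, 0, 0]]}}

```text
time_s: 17.85
eef_pos: [0.6371, -0.0259, 0.1493]
ee_rot: [2.297, 2.142, 0.002]
force: [0.6, -0.4, -2.2]
width: 0.015
gripper_force: 69.3
```

Call:
{"name": "jog_arm", "arguments": {"deltas": [[-1, 0, 0, 0, 0, 0, 0.7], [-1, 0, 0, -0.4, 0, 0, 0], [-1, 0, 0, -0.42, 0, 0, 0], [-1, 0.745, -0.089, 0, 0, 0, 0], [-1, 0.745, -0.089, 0, 0, 0, 0]]}}

```text
time_s: 18.48
eef_pos: [0.6386, 0.0642, 0.1992]
ee_rot: [2.373, 2.057, 0.001]
force: [-0.1, -0.6, -0.5]
width: 0.0153
gripper_force: 69.6
```

Call:
{"name": "jog_arm", "arguments": {"deltas": [[-1, 0, 0, 0, 0, 0, 1], [-1, 0, 0, 0, 0, 0, 1], [-1, 0, 0, 0, 0, 0, 1], [-1, 0, 0, 0, 0, 0, 1], [-1, 0, 0, 0, 0, 0, 1]]}}

```text
time_s: 19.1
eef_pos: [0.6382, 0.0639, 0.1983]
ee_rot: [2.81, 1.405, -0.0]
force: [-0.1, 0.2, -1.6]
width: 0.0152
gripper_force: 69.6
```

Call:
{"name": "jog_arm", "arguments": {"deltas": [[-1, 0, 0, 0, 0, 0, 1], [-1, 0, 0, 0, 0, 0, 1], [-1, 0, 0, 0, 0, 0, 1], [-1, 0, 0, 0, 0, 0, 1], [-1, 0, 0, 0, 0, 0, 1]]}}

```text
time_s: 19.73
eef_pos: [0.6382, 0.0638, 0.1983]
ee_rot: [3.07, 0.666, -0.0]
force: [0.3, -0.0, -0.7]
width: 0.0152
gripper_force: 69.6
```

Call:
{"name": "jog_arm", "arguments": {"deltas": [[-1, 0, 0, 0, 0, 0, 1], [-1, 0, 0, 0, 0, 0, 1], [-1, 0, 0, 0, 0, 0, 0.29], [-1, 0, 0, 0, 0, 0, 0], [-1, 0, 0, 0, 0, 0, 0]]}}

```text
time_s: 20.35
eef_pos: [0.6382, 0.064, 0.1983]
ee_rot: [3.125, 0.319, -0.0]
force: [0.8, -0.7, -0.8]
width: 0.015
gripper_force: 69.6
```

```bash
python3 - <<'E'
from plan import *
from heads import *
d=snap('wrist'); pickle.dump(d,open('w5.pkl','wb')); heads(d,HP); plan([(.6384,.0640,.1495,11.9,-1,4)])
E
```

```text
green 457 mean [ 0.6348 -0.1146] mid [ 0.6347 -0.1146] circ [ 634.6 -114.8] 14.1 slot 70.7
blue 530 mean [ 0.6368 -0.0251] mid [ 0.6368 -0.0251] circ [636.8 -25.4] 14.2 slot 74.4
yellow 530 mean [0.6388 0.064 ] mid [0.6388 0.0641] circ [638.6  64. ] 13.9 slot 13.2
red 585 mean [0.6401 0.1537] mid [0.6401 0.1539] circ [639.7 154. ] 13.9 slot 0.2
at [0.6382 0.064  0.1983] yaw 11.67 tilt [-0.     -0.0001] w 0.0153 t 20.4
[[-1,0,0,0.2,0,0,-0.01],[-1,0,0,0.2,0,0,-0.01],[-1,0,0,0.21,0,0,-0.01],[-1,0,0,0.2,0,0,-0.01],[-1,0,0,0,0,0,0]]
```

Call:
{"name": "jog_arm", "arguments": {"deltas": [[-1, 0.008, 0, 0.3, 0, 0, -0.1], [-1, 0, 0, 0.3, 0, 0, 0], [-1, 0, 0, 0.11, 0, 0, 0], [-1, 0, 0, 0.1, 0, 0, 0], [-1, 0, 0, 0, 0, 0, 0]]}}

```text
time_s: 21.02
eef_pos: [0.639, 0.0641, 0.1497]
ee_rot: [3.124, 0.334, 0.001]
force: [-0.0, 0.5, -0.7]
width: 0.0152
gripper_force: 69.7
```

Call:
{"name": "jog_arm", "arguments": {"deltas": [[-1, 0, 0, 0, 0, 0, -1], [-1, 0, 0, 0, 0, 0, -1], [-1, 0, 0, 0, 0, 0, -1], [-1, 0, 0, 0, 0, 0, -1], [-1, 0, 0, 0, 0, 0, -1]]}}

```text
time_s: 21.65
eef_pos: [0.6391, 0.0642, 0.1502]
ee_rot: [2.942, 1.101, 0.002]
force: [-0.2, -0.4, -0.4]
width: 0.0153
gripper_force: 69.6
```

Call:
{"name": "jog_arm", "arguments": {"deltas": [[-1, 0, 0, 0, 0, 0, -1], [-1, 0, 0, 0, 0, 0, -1], [-1, 0, 0, 0, 0, 0, -1], [-1, 0, 0, 0, 0, 0, -1], [-1, 0, 0, 0, 0, 0, -1]]}}

```text
time_s: 22.28
eef_pos: [0.6392, 0.0644, 0.1502]
ee_rot: [2.578, 1.795, 0.002]
force: [-0.8, -0.1, -2.2]
width: 0.0155
gripper_force: 69.6
```

Call:
{"name": "jog_arm", "arguments": {"deltas": [[-1, 0, 0, 0, 0, 0, -1], [-1, 0, 0, 0, 0, 0, -1], [-1, 0, 0, 0, 0, 0, -0.9], [-1, 0, 0, 0, 0, 0, 0], [-1, 0, 0, 0, 0, 0, 0]]}}

```text
time_s: 22.9
eef_pos: [0.6392, 0.0643, 0.1501]
ee_rot: [2.296, 2.143, 0.002]
force: [0.3, 1.2, -1.3]
width: 0.0147
gripper_force: 69.7
```

Call:
{"name": "jog_arm", "arguments": {"deltas": [[-1, 0, 0, 0, 0, 0, 0.7], [-1, 0, 0, -0.4, 0, 0, 0], [-1, 0, 0, -0.42, 0, 0, 0], [-1, 0.745, -0.087, 0, 0, 0, 0], [-1, 0.745, -0.087, 0, 0, 0, 0]]}}

```text
time_s: 23.52
eef_pos: [0.6411, 0.1541, 0.1998]
ee_rot: [2.371, 2.059, 0.001]
force: [0.7, -0.6, -1.3]
width: 0.015
gripper_force: 69.7
```

Call:
{"name": "jog_arm", "arguments": {"deltas": [[-1, 0, 0, 0, 0, 0, 1], [-1, 0, 0, 0, 0, 0, 1], [-1, 0, 0, 0, 0, 0, 1], [-1, 0, 0, 0, 0, 0, 1], [-1, 0, 0, 0, 0, 0, 1]]}}

```text
time_s: 24.15
eef_pos: [0.6405, 0.1537, 0.1988]
ee_rot: [2.808, 1.407, -0.001]
force: [0.3, -1.4, -1.2]
width: 0.0147
gripper_force: 69.7
```

Call:
{"name": "jog_arm", "arguments": {"deltas": [[-1, 0, 0, 0, 0, 0, 1], [-1, 0, 0, 0, 0, 0, 1], [-1, 0, 0, 0, 0, 0, 1], [-1, 0, 0, 0, 0, 0, 1], [-1, 0, 0, 0, 0, 0, 1]]}}

```text
time_s: 24.78
eef_pos: [0.6405, 0.1537, 0.1989]
ee_rot: [3.069, 0.669, -0.001]
force: [-0.7, 0.2, -1.1]
width: 0.0149
gripper_force: 69.7
```

Call:
{"name": "jog_arm", "arguments": {"deltas": [[-1, 0, 0, 0, 0, 0, 1], [-1, 0, 0, 0, 0, 0, 1], [-1, 0, 0, 0, 0, 0, 1], [-1, 0, 0, 0, 0, 0, 1], [-1, 0, 0, 0, 0, 0, 0.26]]}}

```text
time_s: 25.4
eef_pos: [0.6405, 0.1538, 0.1989]
ee_rot: [3.141, 0.01, -0.0]
force: [-1.1, 1.1, -0.6]
width: 0.0154
gripper_force: 69.7
```

```bash
python3 - <<'E'
from plan import *
from heads import *
d=snap('wrist'); pickle.dump(d,open('w5.pkl','wb')); heads(d,HP); plan([(.6402,.1540,.1495,0.4,-1,4)])
E
```

```text
blue 496 mean [ 0.6366 -0.025 ] mid [ 0.6364 -0.025 ] circ [635.6 -25.5] 14.4 slot 77.9
yellow 534 mean [0.6384 0.0647] mid [0.6385 0.0647] circ [638.  64.] 14.2 slot 73.2
red 518 mean [0.6406 0.154 ] mid [0.6406 0.1539] circ [640.2 154.1] 13.8 slot 0.5
at [0.6406 0.1538 0.1989] yaw 0.35 tilt [-0.0001 -0.0004] w 0.0151 t 25.45
[[-1,0,0,0.21,0,0,0],[-1,0,0,0.2,0,0,0],[-1,0,0,0.21,0,0,0],[-1,-0.01,0,0.2,0,0,-0.01],[-1,0,0,0,0,0,0]]
```

Call:
{"name": "jog_arm", "arguments": {"deltas": [[-1, 0, 0, 0.3, 0, 0, 0], [-1, 0, 0, 0.3, 0, 0, 0], [-1, 0, 0, 0.11, 0, 0, 0], [-1, 0, 0, 0.11, 0, 0, 0], [-1, 0, 0, 0, 0, 0, 0]]}}

```text
time_s: 26.08
eef_pos: [0.6409, 0.1541, 0.1497]
ee_rot: [-3.142, -0.012, -0.001]
force: [-0.4, -0.5, -0.7]
width: 0.0151
gripper_force: 69.8
```

Call:
{"name": "jog_arm", "arguments": {"deltas": [[-1, 0, 0, 0, 0, 0, -1], [-1, 0, 0, 0, 0, 0, -1], [-1, 0, 0, 0, 0, 0, -1], [-1, 0, 0, 0, 0, 0, -1], [-1, 0, 0, 0, 0, 0, -1]]}}

```text
time_s: 26.7
eef_pos: [0.6411, 0.1542, 0.1501]
ee_rot: [3.04, 0.793, 0.002]
force: [0.4, 0.3, -1.5]
width: 0.0149
gripper_force: 69.7
```

Call:
{"name": "jog_arm", "arguments": {"deltas": [[-1, 0, 0, 0, 0, 0, -1], [-1, 0, 0, 0, 0, 0, -1], [-1, 0, 0, 0, 0, 0, -1], [-1, 0, 0, 0, 0, 0, -1], [-1, 0, 0, 0, 0, 0, -1]]}}

```text
time_s: 27.32
eef_pos: [0.6411, 0.1544, 0.1502]
ee_rot: [2.749, 1.52, 0.003]
force: [0.8, 0.2, -1.7]
width: 0.0152
gripper_force: 69.7
```

Call:
{"name": "jog_arm", "arguments": {"deltas": [[-1, 0, 0, 0, 0, 0, -1], [-1, 0, 0, 0, 0, 0, -1], [-1, 0, 0, 0, 0, 0, -1], [-1, 0, 0, 0, 0, 0, -1], [-1, 0, 0, 0, 0, 0, -1]]}}

```text
time_s: 27.95
eef_pos: [0.6411, 0.1545, 0.1501]
ee_rot: [2.287, 2.153, 0.003]
force: [-0.1, 1.6, -2.2]
width: 0.0149
gripper_force: 69.7
```

Call:
{"name": "jog_arm", "arguments": {"deltas": [[-1, 0, 0, 0, 0, 0, 0], [-1, 0, 0, 0, 0, 0, 0.7], [-1, 0, 0, -0.4, 0, 0, 0], [-1, 0, 0, -0.45, 0, 0, 0], [-1, 0, 0, 0, 0, 0, 0]]}}

```text
time_s: 28.58
eef_pos: [0.6428, 0.1542, 0.2041]
ee_rot: [2.363, 2.064, 0.009]
force: [0.2, 1.2, -0.7]
width: 0.0151
gripper_force: 69.7
```

Call:
{"name": "jog_arm", "arguments": {"deltas": [[-1, -0.83, 0, 0, 0, 0, 0], [-1, -0.83, 0, 0, 0, 0, 0], [-1, -0.83, 0, 0, 0, 0, 0], [-1, -0.83, 0, 0, 0, 0, 0], [-1, -0.83, 0, 0, 0, 0, 0]]}}

```text
time_s: 29.2
eef_pos: [0.6063, -0.0941, 0.1991]
ee_rot: [-2.364, -2.066, 0.002]
force: [0.4, 0.2, -1.1]
width: 0.015
gripper_force: 69.7
```

Call:
{"name": "jog_arm", "arguments": {"deltas": [[-1, -0.83, 0, 0, 0, 0, 0], [-1, -0.83, 0, 0, 0, 0, 0], [-1, -0.83, 0, 0, 0, 0, 0], [-1, -0.83, 0, 0, 0, 0, 0], [-1, -0.83, 0, 0, 0, 0, 0]]}}

```text
time_s: 29.82
eef_pos: [0.5733, -0.3407, 0.1989]
ee_rot: [-2.364, -2.066, 0.001]
force: [0.9, 0.1, 0.0]
width: 0.0152
gripper_force: 69.6
```

Call:
{"name": "jog_arm", "arguments": {"deltas": [[-1, 0, 0, 0, 0, 0, 1], [-1, 0, 0, 0, 0, 0, 1], [-1, 0, 0, 0, 0, 0, 1], [-1, 0, 0, 0, 0, 0, 1], [-1, 0, 0, 0, 0, 0, 1]]}}

```text
time_s: 30.45
eef_pos: [0.5735, -0.3391, 0.1988]
ee_rot: [-2.804, -1.412, 0.002]
force: [-0.7, -1.3, -1.4]
width: 0.0151
gripper_force: 69.7
```

Call:
{"name": "jog_arm", "arguments": {"deltas": [[-1, 0, 0, 0, 0, 0, 1], [-1, 0, 0, 0, 0, 0, 1], [-1, 0, 0, 0, 0, 0, 1], [-1, 0, 0, 0, 0, 0, 1], [-1, 0, 0, 0, 0, 0, 1]]}}

```text
time_s: 31.08
eef_pos: [0.5735, -0.3391, 0.1988]
ee_rot: [-3.066, -0.674, 0.003]
force: [0.9, -0.2, -0.5]
width: 0.015
gripper_force: 69.7
```

```bash
python3 - <<'E'
from plan import *
d=snap('wrist'); pickle.dump(d,open('w6.pkl','wb')); 
import keym
vv,uu=np.mgrid[0:384,0:512]; P=depthpts(d,np.c_[uu.ravel(),vv.ravel()]).reshape(384,512,3)
keym.block(P,cv2.cvtColor(d['img'],cv2.COLOR_RGB2HSV),(.575,-.341))
save(d,'w6.png')
plan([(.575,-.341,.200,22.7,-1,2)])
E
```

```text
block top [ 575.1 -341. ] [64.3 64.1] 23.2 0.0719 3975
at [ 0.5736 -0.339   0.1988] yaw 24.7 tilt [-0.0022  0.0015] w 0.0152 t 31.125
[[-1,0,0.02,-0.01,0,0,0.17],[-1,0.01,0.02,-0.01,0,0,0.18],[-1,0,0,0,0,0,0],[-1,0,0,0,0,0,0],[-1,0,0,0,0,0,0]]
```

View pics/w6.png

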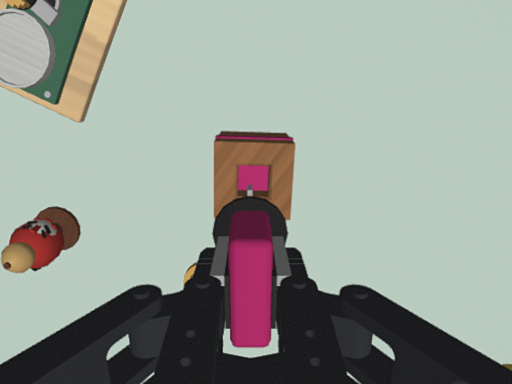

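Call:
{"name": "jog_arm", "arguments": {"deltas": [[-1, 0.01, 0.04, 0, 0, 0, 0.3], [-1, 0, 0, 0.4, 0, 0, 0], [-1, 0, 0, 0.4, 0, 0, 0], [-1, 0, 0, 0.4, 0, 0, 0], [-1, 0, 0, 0.2, 0, 0, 0]]}}

```text
time_s: 31.75
eef_pos: [0.5748, -0.3407, 0.1142]
ee_rot: [-3.074, -0.635, 0.004]
force: [-0.4, 0.2, -0.7]
width: 0.0151
gripper_force: 69.7
```

Call:
{"name": "jog_arm", "arguments": {"deltas": [[-1, 0, 0, 0.2, 0, 0, 0], [-1, 0, 0, 0.03, 0, 0, 0], [-1, 0, 0, 0, 0, 0, 0], [-1, 0, 0, 0, 0, 0, 0], [-1, 0, 0, 0, 0, 0, 0]]}}

```text
time_s: 32.38
eef_pos: [0.5763, -0.3417, 0.1037]
ee_rot: [3.076, 0.635, 0.001]
force: [-1.2, 0.3, -0.0]
width: 0.0153
gripper_force: 69.7
```

```bash
python3 - <<'E'
from plan import *
plan([]);print(ctrl.read_state()['force'])
E
```

```text
at [ 0.5763 -0.3417  0.1037] yaw 23.34 tilt [ 0.0011 -0.0009] w 0.0153 t 32.375
[-1.15900654  0.34144557 -0.00668181]
```

Call:
{"name": "jog_arm", "arguments": {"deltas": [[-0.2, 0, 0, 0, 0, 0, 0], [0.2, 0, 0, 0, 0, 0, 0], [1, 0, 0, 0, 0, 0, 0], [1, 0, 0, 0, 0, 0, 0], [1, 0, 0, 0, 0, 0, 0]]}}

```text
time_s: 33.0
eef_pos: [0.5759, -0.3414, 0.1029]
ee_rot: [3.077, 0.635, -0.0]
force: [-0.2, -0.4, 0.2]
width: 0.0855
gripper_force: 0.0
```

Call:
{"name": "jog_arm", "arguments": {"deltas": [[1, 0, 0, -0.3, 0, 0, 0], [1, 0, 0, -0.8, 0, 0, 0], [1, 0, 0, -0.9, 0, 0, 0], [1, 0, 0, -0.9, 0, 0, 0], [1, 0, 0, -0.9, 0, 0, 0]]}}

```text
time_s: 33.62
eef_pos: [0.5758, -0.3413, 0.3346]
ee_rot: [3.075, 0.635, 0.002]
force: [0.9, 0.0, -0.0]
width: 0.0855
gripper_force: 0.0
```

Call:
{"name": "jog_arm", "arguments": {"deltas": [[1, 0.15, -0.82, 0, 0, 0, 0], [1, 0.15, -0.82, 0, 0, 0, 0], [1, 0.15, -0.82, 0, 0, 0, 0], [1, 0.15, -0.82, 0, 0, 0, 0], [1, 0.15, -0.82, 0, 0, 0, 0]]}}

```text
time_s: 34.25
eef_pos: [0.5194, -0.0962, 0.3326]
ee_rot: [3.076, 0.635, 0.004]
force: [-0.7, 0.5, -0.0]
width: 0.0855
gripper_force: 0.0
```

Call:
{"name": "jog_arm", "arguments": {"deltas": [[1, 0.15, -0.82, 0, 0, 0, 1], [1, 0.15, -0.82, 0, 0, 0, 1], [1, 0, 0, 0, 0, 0, 1], [1, 0, 0, 0, 0, 0, 1], [1, 0, 0, 0, 0, 0, 0]]}}

```text
time_s: 34.88
eef_pos: [0.5023, 0.0008, 0.3324]
ee_rot: [3.141, 0.014, 0.003]
force: [-0.1, -0.2, 0.8]
width: 0.0851
gripper_force: 0.0
```

```bash
cat > gourds.py <<'E'
from m import *
def gourds(d):
    """gourd axes by dark-foot + tan top: top of gourd (z>.074) mean and bulb circle"""
    vv,uu=np.mgrid[0:384,0:512]; P=depthpts(d,np.c_[uu.ravel(),vv.ravel()]).reshape(384,512,3)
    ok=(d['z_map']>0)&(P[...,2]>.0835)&(P[...,2]<.14)
    hsv=cv2.cvtColor(d['img'],cv2.COLOR_RGB2HSV)
    tan=ok&(hsv[...,0]>5)&(hsv[...,0]<28)&(hsv[...,1]>60)
    n,lab,st,ce=cv2.connectedComponentsWithStats(tan.astype(np.uint8))
    for i in range(1,n):
        if st[i,4]<4: continue
        p=P[lab==i]; c=p.mean(0)
        ring=(np.hypot(P[...,0]-c[0],P[...,1]-c[1])<.03)&(hsv[...,1]>100)&(P[...,2]<c[2]-.03)&(P[...,2]>c[2]-.06)
        print('top',c.round(4),'n',st[i,4],'px',ce[i].round(0),'hue',np.median(hsv[...,0][ring]) if ring.sum() else None)
    return P
if __name__=='__main__':
    import sys
    from plan import plan
    plan([]); d=snap('wrist'); save(d,sys.argv[1],k=1.5); pickle.dump(d,open('g.pkl','wb')); gourds(d)
E
python3 gourds.py g1.png
```

```text
at [0.5023 0.0008 0.3324] yaw 0.51 tilt [ 0.0022 -0.0004] w 0.0851 t 34.875
top [0.4603 0.0636 0.0853] n 51 px [196. 191.] hue 109.0
top [0.4504 0.1867 0.0854] n 52 px [ 94. 198.] hue 3.0
top [ 0.4492 -0.0511  0.0852] n 56 px [293. 200.] hue 20.0
top [ 0.4226 -0.1777  0.0853] n 48 px [395. 222.] hue 1.0
```

View pics/g1.png

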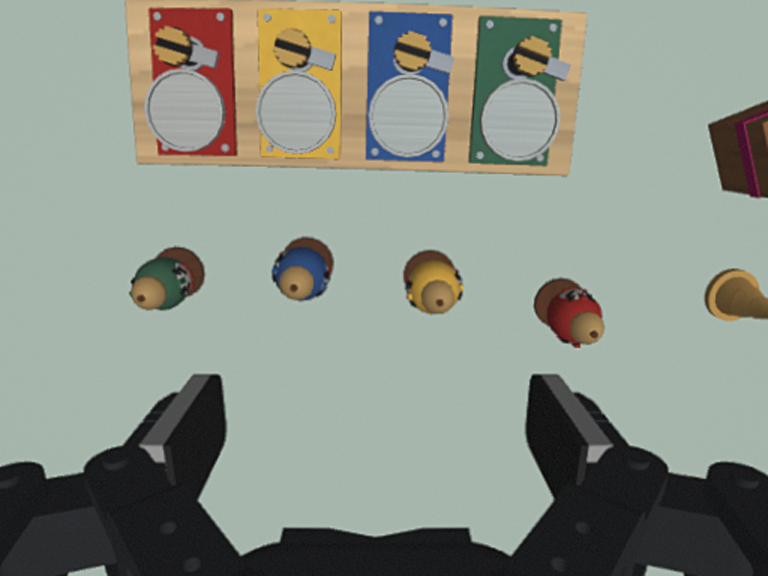

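Gourd tops (1.5x pixels): green (147,293), blue (296,285), yellow (437,297), red (592,333). All clips are open and the dishes are free. I'll fetch red first.

Call:
{"name": "jog_arm", "arguments": {"deltas": [[1, -0.34, 0.74, 0, 0, 0, 0], [1, -0.34, 0.74, 0, 0, 0, 0], [1, -0.34, 0.74, 0, 0, 0, 0], [1, -0.34, 0.74, 0, 0, 0, 0], [1, 0, 0, 0, 0, 0, 0]]}}

```text
time_s: 35.55
eef_pos: [0.4208, -0.1803, 0.3314]
ee_rot: [3.141, 0.004, 0.001]
force: [0.7, 0.6, 0.1]
width: 0.0854
gripper_force: 0.0
```

Call:
{"name": "jog_arm", "arguments": {"deltas": [[1, 0, 0, 0.9, 0, 0, 0], [1, 0, 0, 0.9, 0, 0, 0], [1, 0, 0, 0.9, 0, 0, 0], [1, 0, 0, 0.3, 0, 0, 0], [1, 0, 0, 0, 0, 0, 0]]}}

```text
time_s: 36.17
eef_pos: [0.421, -0.176, 0.1494]
ee_rot: [-3.139, -0.014, 0.005]
force: [0.4, 0.2, -0.0]
width: 0.0854
gripper_force: 0.0
```

```bash
cat > disc.py <<'E'
from gourds import *
from plan import plan
import sys
plan([eval(a) for a in sys.argv[1:]]); d=snap('wrist'); P=gourds(d)
E
python3 disc.py "(.4226,-.1777,.021,0,1,3)"
python3 - <<'E'
import sys; sys.path.insert(0,'.')
from m import *
d=pickle.load(open('g.pkl','rb'))
vv,uu=np.mgrid[0:384,0:512]; P=depthpts(d,np.c_[uu.ravel(),vv.ravel()]).reshape(384,512,3)
for n,c in dict(green=(.589,-.1145),blue=(.5906,-.0247),yellow=(.5925,.065),red=(.5944,.155)).items():
    r=np.hypot(P[...,0]-c[0],P[...,1]-c[1]); q=P[(P[...,2]>.039)&(P[...,2]<.048)&(r<.034)][:,:2]
    e=cv2.minEnclosingCircle((q*1000).astype(np.float32)); print(n,np.round(e[0],1),round(e[1],1),q.mean(0).round(4))
E
```

```text
at [ 0.421  -0.176   0.1494] yaw 0.5 tilt [-0.0032  0.0027] w 0.0854 t 36.175
[[1,0.01,0.01,0.71,0,0,0.03],[1,0.01,0.01,0.71,0,0,0.03],[1,0.01,0.01,0.72,0,0,0.03],[1,0,0,0,0,0,0],[1,0,0,0,0,0,0]]
top [ 0.4481 -0.0522  0.0853] n 205 px [ 52. 164.] hue 20.0
top [ 0.4226 -0.1781  0.0853] n 178 px [253. 205.] hue 1.0
green [ 588.7 -114.8] 32.2 [ 0.589  -0.1148]
blue [590.5 -25. ] 32.0 [ 0.5909 -0.0249]
yellow [592.4  65.1] 32.1 [0.5927 0.0652]
red [594.1 155. ] 32.3 [0.5944 0.155 ]
```

Call:
{"name": "jog_arm", "arguments": {"deltas": [[1, 0.03, 0.03, 0.3, 0, 0, 0], [1, 0, 0, 0.7, 0, 0, 0], [1, 0, 0, 0.7, 0, 0, 0], [1, 0, 0, 0.44, 0, 0, 0], [1, 0, 0, 0, 0, 0, 0]]}}

```text
time_s: 36.85
eef_pos: [0.4237, -0.179, 0.0223]
ee_rot: [-3.141, -0.012, 0.002]
force: [0.9, -0.3, 0.4]
width: 0.0856
gripper_force: 0.0
```

Call:
{"name": "jog_arm", "arguments": {"deltas": [[-1, 0, 0, 0, 0, 0, 0], [-1, 0, 0, 0, 0, 0, 0], [-1, 0, 0, 0, 0, 0, 0], [-1, 0, 0, 0, 0, 0, 0], [-1, 0, 0, 0, 0, 0, 0]], "grip_force": 45}}

```text
time_s: 37.48
eef_pos: [0.4253, -0.1801, 0.0247]
ee_rot: [3.14, 0.012, 0.005]
force: [-0.2, 2.2, 6.7]
width: 0.0442
gripper_force: 44.9
```

Call:
{"name": "jog_arm", "arguments": {"deltas": [[-1, 0, 0, -0.2, 0, 0, 0], [-1, 0, 0, -0.7, 0, 0, 0], [-1, 0, 0, -0.8, 0, 0, 0], [-1, 0, 0, -0.8, 0, 0, 0], [-1, 0, 0, -0.5, 0, 0, 0]]}}

```text
time_s: 38.1
eef_pos: [0.4247, -0.18, 0.2063]
ee_rot: [3.139, 0.012, 0.007]
force: [0.4, -0.7, -1.2]
width: 0.0442
gripper_force: 46.2
```

Call:
{"name": "jog_arm", "arguments": {"deltas": [[-1, 0.41, -0.79, 0, 0, 0, 0], [-1, 0.41, -0.79, 0, 0, 0, 0], [-1, 0.41, -0.79, 0, 0, 0, 0], [-1, 0.41, -0.79, 0, 0, 0, 0], [-1, 0.41, -0.79, 0, 0, 0, 0]]}}

```text
time_s: 38.72
eef_pos: [0.5456, 0.0601, 0.2036]
ee_rot: [3.141, 0.012, 0.002]
force: [0.9, -1.1, -0.5]
width: 0.0443
gripper_force: 46.2
```

Call:
{"name": "jog_arm", "arguments": {"deltas": [[-1, 0.41, -0.79, 0, 0, 0, 0], [-1, 0.41, -0.79, 0, 0, 0, 0], [-1, 0, 0, 0, 0, 0, 0.1], [-1, 0, 0, 0, 0, 0, 0.1], [-1, 0, 0, 0, 0, 0, 0]]}}

```text
time_s: 39.35
eef_pos: [0.593, 0.1525, 0.2028]
ee_rot: [3.141, -0.022, -0.0]
force: [-0.4, 0.2, -1.4]
width: 0.0444
gripper_force: 46.3
```

```bash
python3 - <<'E'
from plan import *
plan([(.5942,.155,.070,0,-1,4)])
d=snap('wrist'); save(d,'g2.png'); from gourds import gourds; gourds(d)
E
```

```text
at [0.593  0.1525 0.2028] yaw -0.81 tilt [-0.0002 -0.0004] w 0.0444 t 39.35
[[-1,0,-0.01,0.55,0,0,-0.04],[-1,0.01,-0.01,0.55,0,0,-0.03],[-1,0,-0.01,0.56,0,0,-0.04],[-1,0.01,-0.01,0.55,0,0,-0.03],[-1,0,0,0,0,0,0]]
top [ 0.4513 -0.0521  0.0844] n 18 px [471. 328.] hue 20.0
top [0.4474 0.1921 0.0839] n 5 px [209. 338.] hue 40.5
```

View pics/g2.png

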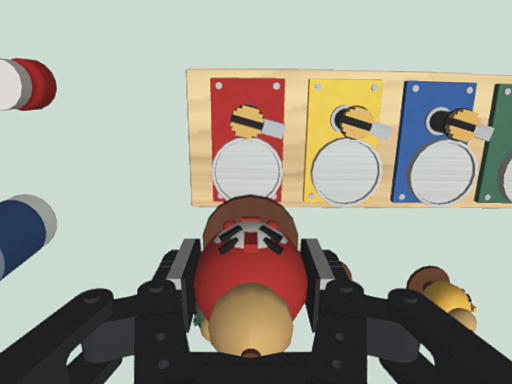

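Red is held upright, and its empty dish is at (247,170). I'll check the in-hand offset.

```bash
cat > held.py <<'E'
from m import *
from plan import plan
import sys
def held(d):
    s=d['s']; vv,uu=np.mgrid[0:384,0:512]; P=depthpts(d,np.c_[uu.ravel(),vv.ravel()]).reshape(384,512,3)
    t=np.array(s['eef_pos']); r=np.hypot(P[...,0]-t[0],P[...,1]-t[1]); hsv=cv2.cvtColor(d['img'],cv2.COLOR_RGB2HSV)
    q=(r<.03)&(hsv[...,0]>5)&(hsv[...,0]<28)&(hsv[...,1]>60)&(P[...,2]>t[2]+.03)&(d['z_map']>0); zt=P[q][:,2].max()
    k=q&(P[...,2]>zt-.0025); print('held top z rel TCP',(zt-t[2]).round(4),'xy rel',(P[k].mean(0)-t)[:2].round(4),k.sum())
    f=(r<.03)&(abs(P[...,2]-(t[2]-.018))<.006)&(d['z_map']>0); 
    if f.sum()>10: print('foot top z rel',np.median(P[f][:,2]-t[2]).round(4),f.sum())
if __name__=='__main__':
    plan([eval(a) for a in sys.argv[1:]]); held(snap('wrist'))
E
python3 held.py
```

```text
at [0.5931 0.1524 0.2028] yaw -0.82 tilt [-0.0001 -0.0003] w 0.0441 t 39.4
held top z rel TCP 0.0751 xy rel [ 0.009  -0.0008] 44
foot top z rel -0.019 2228
```

```bash
cat > held.py <<'E'
from m import *
from plan import plan
import sys
def held(d):
    s=d['s']; vv,uu=np.mgrid[0:384,0:512]; P=depthpts(d,np.c_[uu.ravel(),vv.ravel()]).reshape(384,512,3)
    t=np.array(s['eef_pos']); D=P-t; r=np.hypot(D[...,0],D[...,1])
    f=(r<.033)&(D[...,2]>-.024)&(D[...,2]<-.013)&(d['z_map']>0)&(D[...,0]>.008)
    zz=D[f][:,2]; print('foot top z',np.percentile(zz,[5,25,50,75]).round(4),f.sum())
    q=D[f&(abs(D[...,2]-np.median(zz))<.003)]
    # outer arc: max radius per direction
    a=np.arctan2(q[:,1],q[:,0]); pts=[]
    for lo in np.arange(-.9,.9,.1):
        w=q[(a>=lo)&(a<lo+.1)]
        if len(w)>3: pts.append(w[np.argmax(np.hypot(w[:,0],w[:,1])),:2])
    pts=np.array(pts)
    from scipy.optimize import least_squares
    c=least_squares(lambda p:np.hypot(pts[:,0]-p[0],pts[:,1]-p[1])-.025,[0,0]); print('foot centre rel TCP',c.x.round(4),'res',np.abs(c.fun).max().round(4),len(pts))
if __name__=='__main__':
    plan([eval(a) for a in sys.argv[1:]]); held(snap('wrist'))
E
python3 held.py
```

```text
at [0.5932 0.1525 0.2028] yaw -0.82 tilt [-0.     -0.0002] w 0.0443 t 39.45
foot top z [-0.0217 -0.0196 -0.0191 -0.0186] 1616
foot centre rel TCP [-0.0037 -0.0004] res 0.0003 18
```

Call:
{"name": "jog_arm", "arguments": {"deltas": [[-1, 0.08, -0.05, 0.3, 0, 0, 0], [-1, 0, 0, 0.7, 0, 0, 0], [-1, 0, 0, 0.7, 0, 0, 0], [-1, 0, 0, 0.35, 0, 0, 0], [-1, 0, 0, 0, 0, 0, 0]]}}

```text
time_s: 40.12
eef_pos: [0.5956, 0.1562, 0.0756]
ee_rot: [3.141, -0.02, -0.011]
force: [-0.3, -0.1, -0.8]
width: 0.0447
gripper_force: 46.3
```

Call:
{"name": "jog_arm", "arguments": {"deltas": [[-1, 0, 0, 0.1, 0, 0, 0], [-1, 0, 0, 0.05, 0, 0, 0], [-1, 0, 0, 0, 0, 0, 0], [-1, 0, 0, 0, 0, 0, 0], [-1, 0, 0, 0, 0, 0, 0]]}}

```text
time_s: 40.75
eef_pos: [0.5986, 0.1567, 0.0709]
ee_rot: [-3.141, 0.02, -0.001]
force: [0.2, 0.3, -0.9]
width: 0.0445
gripper_force: 46.3
```

```bash
python3 - <<'E'
from plan import *
plan([]);print(ctrl.read_state()['force'])
E
```

```text
at [0.5986 0.1567 0.0709] yaw -0.73 tilt [0.0008 0.0001] w 0.0445 t 40.75
[ 0.17346178  0.33631919 -0.87230555]
```

Call:
{"name": "jog_arm", "arguments": {"deltas": [[-1, 0, 0.015, 0.05, 0, 0, 0], [-1, 0, 0, 0, 0, 0, 0], [-1, 0, 0, 0, 0, 0, 0], [0.2, 0, 0, 0, 0, 0, 0], [1, 0, 0, 0, 0, 0, 0]]}}

```text
time_s: 41.38
eef_pos: [0.5986, 0.1558, 0.0677]
ee_rot: [-3.141, 0.02, -0.001]
force: [-0.7, 0.2, -0.6]
width: 0.0677
gripper_force: 0.0
```

Call:
{"name": "jog_arm", "arguments": {"deltas": [[1, 0, 0, 0, 0, 0, 0], [1, 0, 0, -0.2, 0, 0, 0], [1, 0, 0, -0.9, 0, 0, 0], [1, 0, 0, -0.9, 0, 0, 0], [1, 0, 0, -0.9, 0, 0, 0]]}}

```text
time_s: 42.0
eef_pos: [0.5983, 0.1558, 0.2443]
ee_rot: [-3.141, 0.02, -0.002]
force: [1.1, 0.5, 0.9]
width: 0.0857
gripper_force: 0.0
```

```bash
python3 disc.py "(.4497,-.052,.23,-0.7,1,3)"
```

```text
at [0.5983 0.1558 0.2443] yaw -0.73 tilt [0.0013 0.0001] w 0.0857 t 42.0
[[1,-0.49,0.7,0.05,0,0,0],[1,-0.49,0.7,0.05,0,0,0],[1,-0.48,0.7,0.05,0,0,0],[1,-0.49,0.7,0.04,0,0,0],[1,-0.48,0.69,0.05,0,0,0]]
top [0.5962 0.1554 0.1201] n 941 px [250. 186.] hue 3.0
top [0.5774 0.1414 0.0909] n 5 px [266. 197.] hue 10.0
top [0.4601 0.0646 0.0853] n 64 px [341. 304.] hue 109.0
top [ 0.4494 -0.0501  0.0852] n 48 px [448. 310.] hue 20.0
top [0.4506 0.1877 0.0853] n 59 px [221. 314.] hue 3.0
```

Call:
{"name": "jog_arm", "arguments": {"deltas": [[1, -0.49, 0.7, 0, 0, 0, 0], [1, -0.49, 0.7, 0, 0, 0, 0], [1, -0.49, 0.7, 0, 0, 0, 0], [1, -0.49, 0.7, 0, 0, 0, 0], [1, -0.5, 0.7, 0, 0, 0, 0]]}}

```text
time_s: 42.68
eef_pos: [0.4473, -0.0536, 0.2424]
ee_rot: [3.141, -0.019, 0.003]
force: [-0.2, -1.1, 0.5]
width: 0.0855
gripper_force: 0.0
```

Call:
{"name": "jog_arm", "arguments": {"deltas": [[1, 0, 0, 0.2, 0, 0, 0], [1, 0, 0, 0.5, 0, 0, 0], [1, 0, 0, 0.9, 0, 0, 0], [1, 0, 0, 0.9, 0, 0, 0], [1, 0, 0, 0.8, 0, 0, 0]]}}

```text
time_s: 43.3
eef_pos: [0.4484, -0.0514, 0.0419]
ee_rot: [-3.141, 0.019, -0.001]
force: [1.1, -0.7, -0.6]
width: 0.0856
gripper_force: 0.0
```

Call:
{"name": "jog_arm", "arguments": {"deltas": [[1, 0, 0, 0.41, 0, 0, 0], [1, 0, 0, 0, 0, 0, 0], [-1, 0, 0, 0, 0, 0, 0], [-1, 0, 0, 0, 0, 0, 0], [-1, 0, 0, 0, 0, 0, 0]]}}

```text
time_s: 43.92
eef_pos: [0.4497, -0.0526, 0.0207]
ee_rot: [3.141, -0.02, 0.005]
force: [-0.4, 1.9, 6.2]
width: 0.0446
gripper_force: 45.9
```

Call:
{"name": "jog_arm", "arguments": {"deltas": [[-1, 0, 0, 0, 0, 0, 0], [-1, 0, 0, 0, 0, 0, 0], [-1, 0, 0, 0, 0, 0, 0], [-1, 0, 0, -0.2, 0, 0, 0], [-1, 0, 0, -0.5, 0, 0, 0]]}}

```text
time_s: 44.55
eef_pos: [0.4465, -0.052, 0.0608]
ee_rot: [-3.141, 0.02, 0.005]
force: [0.5, 0.0, -1.5]
width: 0.0443
gripper_force: 46.1
```

Call:
{"name": "jog_arm", "arguments": {"deltas": [[-1, 0, 0, -0.8, 0, 0, 0], [-1, 0, 0, -0.8, 0, 0, 0], [-1, 0, 0, -0.7, 0, 0, 0], [-1, 0.596, -0.495, 0, 0, 0, 0], [-1, 0.596, -0.495, 0, 0, 0, 0]]}}

```text
time_s: 45.18
eef_pos: [0.5216, 0.0063, 0.2012]
ee_rot: [3.141, -0.022, 0.006]
force: [0.3, -0.0, -0.8]
width: 0.0445
gripper_force: 46.1
```

Call:
{"name": "jog_arm", "arguments": {"deltas": [[-1, 0.596, -0.495, 0, 0, 0, 0], [-1, 0.596, -0.495, 0, 0, 0, 0], [-1, 0, 0, 0, 0, 0, 0], [-1, 0, 0, 0, 0, 0, 0], [-1, 0, 0, 0, 0, 0, 0]]}}

```text
time_s: 45.8
eef_pos: [0.5917, 0.0638, 0.1991]
ee_rot: [3.141, -0.022, -0.001]
force: [0.7, -0.1, -0.7]
width: 0.0444
gripper_force: 46.2
```

```bash
python3 held.py
```

```text
at [0.5917 0.0638 0.1991] yaw -0.79 tilt [-0.0005 -0.0003] w 0.0444 t 45.8
foot top z [-0.0177 -0.0155 -0.015  -0.0146] 2025
foot centre rel TCP [-0.0021 -0.0006] res 0.0004 18
```

Call:
{"name": "jog_arm", "arguments": {"deltas": [[-1, 0.05, -0.03, 0.3, 0, 0, 0], [-1, 0, 0, 0.7, 0, 0, 0], [-1, 0, 0, 0.7, 0, 0, 0], [-1, 0, 0, 0.35, 0, 0, 0], [-1, 0, 0, 0.15, 0, 0, 0]]}}

```text
time_s: 46.48
eef_pos: [0.5934, 0.0662, 0.0639]
ee_rot: [-3.141, 0.021, 0.008]
force: [-0.0, -0.7, -0.1]
width: 0.0444
gripper_force: 46.2
```

Call:
{"name": "jog_arm", "arguments": {"deltas": [[-1, 0, 0, 0.05, 0, 0, 0], [-1, 0, 0, 0, 0, 0, 0], [-1, 0, 0, 0, 0, 0, 0], [-1, 0, 0, 0, 0, 0, 0], [-1, 0, 0, 0, 0, 0, 0]]}}

```text
time_s: 47.1
eef_pos: [0.596, 0.0664, 0.0644]
ee_rot: [3.141, -0.02, 0.002]
force: [0.3, -0.2, -0.7]
width: 0.0447
gripper_force: 46.2
```

```bash
python3 - <<'E'
from plan import *
plan([]);print(ctrl.read_state()['force'])
E
```

```text
at [0.596  0.0664 0.0644] yaw -0.73 tilt [ 0.001 -0.   ] w 0.0447 t 47.1
[ 0.32918727 -0.23438057 -0.7208878 ]
```

Call:
{"name": "jog_arm", "arguments": {"deltas": [[-1, 0, 0, 0.017, 0, 0, 0], [-1, 0, 0, 0, 0, 0, 0], [0.6, 0, 0, 0, 0, 0, 0], [0.6, 0, 0, 0, 0, 0, 0], [0.6, 0, 0, 0, 0, 0, 0]]}}

```text
time_s: 47.72
eef_pos: [0.5957, 0.0663, 0.063]
ee_rot: [3.141, -0.02, 0.0]
force: [-0.0, 0.5, -0.1]
width: 0.0683
gripper_force: 0.0
```

Call:
{"name": "jog_arm", "arguments": {"deltas": [[0.6, 0, 0, -0.3, 0, 0, 0], [0.6, 0, 0, -0.9, 0, 0, 0], [1, 0, 0, -0.9, 0, 0, 0], [1, 0, 0, -0.9, 0, 0, 0], [1, 0, 0, 0, 0, 0, 0]]}}

```text
time_s: 48.35
eef_pos: [0.5998, 0.0663, 0.2516]
ee_rot: [3.141, -0.02, 0.024]
force: [0.5, -0.6, -0.2]
width: 0.0854
gripper_force: 0.0
```

```bash
python3 disc.py "(.4595,.064,.2434,-0.7,1,3)"
```

```text
at [0.5998 0.0663 0.2516] yaw -0.72 tilt [ 0.0152 -0.0005] w 0.0854 t 48.35
[[1,-0.78,0.02,0.05,0,0,0],[1,-0.78,0.02,0.04,0,0,0],[1,-0.78,0.03,0.05,0,0,0],[1,0,0,0,0,0,0],[1,0,0,0,0,0,0]]
top [0.5992 0.0661 0.1076] n 1932 px [250. 180.] hue 10.0
top [0.5963 0.1555 0.12  ] n 871 px [142. 188.] hue 1.0
top [0.4598 0.064  0.0854] n 64 px [254. 306.] hue 109.0
top [0.4483 0.183  0.0842] n 5 px [141. 315.] hue 2.0
```

Call:
{"name": "jog_arm", "arguments": {"deltas": [[1, -0.757, 0.023, 0, 0, 0, 0], [1, -0.757, 0.023, 0, 0, 0, 0], [1, -0.757, 0.023, 0, 0, 0, 0], [1, 0, 0, 0, 0, 0, 0], [1, 0, 0, 0.3, 0, 0, 0]]}}

```text
time_s: 49.02
eef_pos: [0.4603, 0.0639, 0.2256]
ee_rot: [3.141, -0.02, 0.005]
force: [-0.4, -0.0, -0.2]
width: 0.0859
gripper_force: 0.0
```

Call:
{"name": "jog_arm", "arguments": {"deltas": [[1, 0, 0, 0.8, 0, 0, 0], [1, 0, 0, 0.9, 0, 0, 0], [1, 0, 0, 0.9, 0, 0, 0], [1, 0, 0, 0.6, 0, 0, 0], [1, 0, 0, 0.21, 0, 0, 0]]}}

```text
time_s: 49.65
eef_pos: [0.4573, 0.064, 0.0173]
ee_rot: [-3.141, 0.02, 0.009]
force: [-0.7, 0.3, 0.4]
width: 0.0855
gripper_force: 0.0
```

Call:
{"name": "jog_arm", "arguments": {"deltas": [[1, 0, 0, 0, 0, 0, 0], [1, 0, 0, 0, 0, 0, 0], [-1, 0, 0, 0, 0, 0, 0], [-1, 0, 0, 0, 0, 0, 0], [-1, 0, 0, 0, 0, 0, 0]]}}

```text
time_s: 50.28
eef_pos: [0.4601, 0.064, 0.0215]
ee_rot: [3.142, -0.02, 0.003]
force: [-1.9, 0.5, 6.4]
width: 0.0446
gripper_force: 45.2
```

Call:
{"name": "jog_arm", "arguments": {"deltas": [[-1, 0, 0, 0, 0, 0, 0], [-1, 0, 0, 0, 0, 0, 0], [-1, 0, 0, 0, 0, 0, 0], [-1, 0, 0, -0.2, 0, 0, 0], [-1, 0, 0, -0.5, 0, 0, 0]]}}

```text
time_s: 50.9
eef_pos: [0.4575, 0.064, 0.0619]
ee_rot: [-3.141, 0.02, 0.006]
force: [-0.3, 0.2, -1.1]
width: 0.0445
gripper_force: 46.1
```

Call:
{"name": "jog_arm", "arguments": {"deltas": [[-1, 0, 0, -0.8, 0, 0, 0], [-1, 0, 0, -0.8, 0, 0, 0], [-1, 0, 0, -0.7, 0, 0, 0], [-1, 0.747, 0.482, 0, 0, 0, 0], [-1, 0.747, 0.482, 0, 0, 0, 0]]}}

```text
time_s: 51.52
eef_pos: [0.5496, 0.0046, 0.2025]
ee_rot: [3.141, -0.018, 0.006]
force: [0.6, -0.6, -0.7]
width: 0.0444
gripper_force: 46.1
```

Call:
{"name": "jog_arm", "arguments": {"deltas": [[-1, 0.747, 0.482, 0, 0, 0, 0], [-1, 0, 0, 0, 0, 0, 0], [-1, 0, 0, 0, 0, 0, 0], [-1, 0, 0, 0, 0, 0, 0], [-1, 0, 0, 0, 0, 0, 0]]}}

```text
time_s: 52.15
eef_pos: [0.592, -0.0237, 0.2007]
ee_rot: [-3.142, 0.018, -0.0]
force: [-0.8, -0.0, -0.5]
width: 0.0444
gripper_force: 46.2
```

```bash
python3 held.py
```

```text
at [ 0.592  -0.0237  0.2007] yaw -0.67 tilt [0.0002 0.    ] w 0.0444 t 52.15
foot top z [-0.0186 -0.0163 -0.0158 -0.0154] 2078
foot centre rel TCP [-0.0011 -0.0005] res 0.0003 18
```

Call:
{"name": "jog_arm", "arguments": {"deltas": [[-1, -0.015, 0.012, 0.3, 0, 0, 0], [-1, 0, 0, 0.7, 0, 0, 0], [-1, 0, 0, 0.7, 0, 0, 0], [-1, 0, 0, 0.35, 0, 0, 0], [-1, 0, 0, 0.15, 0, 0, 0]]}}

```text
time_s: 52.82
eef_pos: [0.5895, -0.0247, 0.0652]
ee_rot: [-3.141, 0.02, 0.008]
force: [0.7, 0.3, -0.8]
width: 0.0444
gripper_force: 46.2
```

Call:
{"name": "jog_arm", "arguments": {"deltas": [[-1, 0, 0, 0.07, 0, 0, 0], [-1, 0, 0, 0, 0, 0, 0], [-1, 0, 0, 0, 0, 0, 0], [-1, 0, 0, 0, 0, 0, 0], [-1, 0, 0, 0, 0, 0, 0]]}}

```text
time_s: 53.45
eef_pos: [0.592, -0.0253, 0.0645]
ee_rot: [3.141, -0.02, 0.001]
force: [-0.4, 0.6, -1.8]
width: 0.0443
gripper_force: 46.2
```

Call:
{"name": "jog_arm", "arguments": {"deltas": [[-1, 0, 0, 0, 0, 0, 0], [0.6, 0, 0, 0, 0, 0, 0], [0.6, 0, 0, 0, 0, 0, 0], [0.6, 0, 0, 0, 0, 0, 0], [0.6, 0, 0, 0, 0, 0, 0]]}}

```text
time_s: 54.08
eef_pos: [0.5918, -0.0252, 0.0641]
ee_rot: [3.141, -0.02, 0.0]
force: [-0.4, 0.5, -0.2]
width: 0.0682
gripper_force: 0.0
```

Call:
{"name": "jog_arm", "arguments": {"deltas": [[0.6, 0, 0, -0.3, 0, 0, 0], [0.6, 0, 0, -0.9, 0, 0, 0], [1, 0, 0, -0.9, 0, 0, 0], [1, 0, 0, -0.9, 0, 0, 0], [1, 0, 0, 0, 0, 0, 0]]}}

```text
time_s: 54.7
eef_pos: [0.5958, -0.0259, 0.2526]
ee_rot: [3.139, -0.02, 0.023]
force: [-0.1, -0.3, -0.4]
width: 0.0855
gripper_force: 0.0
```

```bash
python3 disc.py "(.450,.187,.243,-0.7,1,4)"
```

```text
at [ 0.5958 -0.0259  0.2526] yaw -0.72 tilt [ 0.0148 -0.0028] w 0.0855 t 54.7
[[1,-0.49,-0.7,0.03,0,0,0],[1,-0.5,-0.7,0.03,0,0,0],[1,-0.49,-0.71,0.03,0,0,0],[1,-0.5,-0.7,0.04,0,0,0],[1,-0.49,-0.71,0.03,0,0,0]]
top [0.5981 0.0615 0.1074] n 1917 px [148. 178.] hue 10.0
top [0.5962 0.1529 0.12  ] n 876 px [ 38. 185.] hue 1.0
top [ 0.5928 -0.0257  0.1215] n 813 px [249. 187.] hue 108.0
top [0.5978 0.0881 0.0951] n 4 px [123. 176.] hue 10.0
top [ 0.5747 -0.0423  0.0936] n 7 px [267. 198.] hue 10.0
top [0.4502 0.1869 0.0856] n 49 px [ 52. 310.] hue 2.0
```

Call:
{"name": "jog_arm", "arguments": {"deltas": [[1, -0.482, -0.7, 0, 0, 0, 0], [1, -0.482, -0.7, 0, 0, 0, 0], [1, -0.482, -0.7, 0, 0, 0, 0], [1, -0.482, -0.7, 0, 0, 0, 0], [1, -0.482, -0.7, 0, 0, 0, 0]]}}

```text
time_s: 55.38
eef_pos: [0.4476, 0.1876, 0.2426]
ee_rot: [3.141, -0.021, -0.005]
force: [-0.1, -0.0, 0.6]
width: 0.0851
gripper_force: 0.0
```

Call:
{"name": "jog_arm", "arguments": {"deltas": [[1, 0, 0, 0.2, 0, 0, 0], [1, 0, 0, 0.8, 0, 0, 0], [1, 0, 0, 0.9, 0, 0, 0], [1, 0, 0, 0.9, 0, 0, 0], [1, 0, 0, 0.6, 0, 0, 0]]}}

```text
time_s: 56.0
eef_pos: [0.4473, 0.1849, 0.0361]
ee_rot: [3.14, -0.021, -0.009]
force: [-0.2, -0.6, 0.0]
width: 0.0856
gripper_force: 0.0
```

Call:
{"name": "jog_arm", "arguments": {"deltas": [[1, 0, 0, 0.31, 0, 0, 0], [1, 0, 0, 0, 0, 0, 0], [-1, 0, 0, 0, 0, 0, 0], [-1, 0, 0, 0, 0, 0, 0], [-1, 0, 0, 0, 0, 0, 0]]}}

```text
time_s: 56.62
eef_pos: [0.4512, 0.1868, 0.0229]
ee_rot: [-3.141, 0.02, -0.005]
force: [-1.7, -0.0, 4.9]
width: 0.0442
gripper_force: 46.3
```

Call:
{"name": "jog_arm", "arguments": {"deltas": [[-1, 0, 0, 0, 0, 0, 0], [-1, 0, 0, 0, 0, 0, 0], [-1, 0, 0, 0, 0, 0, 0], [-1, 0, 0, -0.2, 0, 0, 0], [-1, 0, 0, -0.5, 0, 0, 0]]}}

```text
time_s: 57.25
eef_pos: [0.4478, 0.1862, 0.0628]
ee_rot: [3.141, -0.02, -0.007]
force: [-0.2, -0.1, -0.9]
width: 0.0442
gripper_force: 46.2
```

Call:
{"name": "jog_arm", "arguments": {"deltas": [[-1, 0, 0, -0.8, 0, 0, 0], [-1, 0, 0, -0.8, 0, 0, 0], [-1, 0, 0, -0.7, 0, 0, 0], [-1, 0.4, 0.83, 0, 0, 0, 0], [-1, 0.4, 0.83, 0, 0, 0, 0]]}}

```text
time_s: 57.88
eef_pos: [0.4971, 0.086, 0.2031]
ee_rot: [-3.141, 0.016, -0.004]
force: [0.3, 0.3, -0.9]
width: 0.0442
gripper_force: 46.2
```

Call:
{"name": "jog_arm", "arguments": {"deltas": [[-1, 0.4, 0.83, 0, 0, 0, 0], [-1, 0.4, 0.83, 0, 0, 0, 0], [-1, 0.4, 0.83, 0, 0, 0, 0], [-1, 0.4, 0.83, 0, 0, 0, 0], [-1, 0, 0, 0, 0, 0, 0]]}}

```text
time_s: 58.5
eef_pos: [0.5909, -0.1178, 0.2016]
ee_rot: [3.14, -0.027, 0.001]
force: [-0.1, 1.1, -0.7]
width: 0.0441
gripper_force: 46.4
```

Call:
{"name": "jog_arm", "arguments": {"deltas": [[-1, 0, 0, 0, 0, 0, 0], [-1, 0, 0, 0, 0, 0, 0], [-1, 0, 0, 0, 0, 0, 0], [-1, 0, 0, 0, 0, 0, 0], [-1, 0, 0, 0, 0, 0, 0]]}}

```text
time_s: 59.12
eef_pos: [0.59, -0.1136, 0.2016]
ee_rot: [3.141, -0.019, 0.0]
force: [-0.2, 0.1, -1.3]
width: 0.0444
gripper_force: 46.4
```

```bash
python3 held.py
```

```text
at [ 0.59   -0.1136  0.2016] yaw -0.69 tilt [ 0.0002 -0.0001] w 0.0444 t 59.125
foot top z [-0.0197 -0.0177 -0.0173 -0.0168] 1970
foot centre rel TCP [-0.002  -0.0007] res 0.0003 18
```

Call:
{"name": "jog_arm", "arguments": {"deltas": [[-1, 0.015, 0.01, 0.3, 0, 0, 0], [-1, 0, 0, 0.7, 0, 0, 0], [-1, 0, 0, 0.7, 0, 0, 0], [-1, 0, 0, 0.35, 0, 0, 0], [-1, 0, 0, 0.15, 0, 0, 0]]}}

```text
time_s: 59.8
eef_pos: [0.5889, -0.114, 0.0662]
ee_rot: [-3.14, 0.02, 0.008]
force: [0.5, 0.3, -0.6]
width: 0.0444
gripper_force: 46.3
```

Call:
{"name": "jog_arm", "arguments": {"deltas": [[-1, 0, 0, 0.06, 0, 0, 0], [-1, 0, 0, 0, 0, 0, 0], [-1, 0, 0, 0, 0, 0, 0], [-1, 0, 0, 0, 0, 0, 0], [-1, 0, 0, 0, 0, 0, 0]]}}

```text
time_s: 60.42
eef_pos: [0.5912, -0.1147, 0.0664]
ee_rot: [3.141, -0.02, 0.001]
force: [0.6, -0.1, -0.5]
width: 0.0441
gripper_force: 46.4
```

Call:
{"name": "jog_arm", "arguments": {"deltas": [[-1, 0, 0, 0, 0, 0, 0], [0.6, 0, 0, 0, 0, 0, 0], [0.6, 0, 0, 0, 0, 0, 0], [0.6, 0, 0, 0, 0, 0, 0], [0.6, 0, 0, 0, 0, 0, 0]]}}

```text
time_s: 61.05
eef_pos: [0.591, -0.1146, 0.0659]
ee_rot: [3.141, -0.02, 0.0]
force: [-1.2, -0.2, -0.0]
width: 0.0685
gripper_force: 0.0
```

Call:
{"name": "jog_arm", "arguments": {"deltas": [[0.6, 0, 0, -0.3, 0, 0, 0], [0.6, 0, 0, -0.9, 0, 0, 0], [1, 0, 0, -0.9, 0, 0, 0], [1, 0, 0, -0.9, 0, 0, 0], [1, 0, 0, -0.5, 0, 0, 0]]}}

```text
time_s: 61.68
eef_pos: [0.5924, -0.1151, 0.2819]
ee_rot: [3.139, -0.02, 0.012]
force: [-0.2, -0.6, -1.1]
width: 0.0854
gripper_force: 0.0
```

Call:
{"name": "jog_arm", "arguments": {"deltas": [[1, 0.3, -0.75, -0.3, 0, 0, 0], [1, 0.3, -0.75, -0.3, 0, 0, 0], [1, 0.3, -0.75, -0.3, 0, 0, 0], [1, 0, 0, 0, 0, 0, 0], [1, 0, 0, 0, 0, 0, 0]]}}

```text
time_s: 62.3
eef_pos: [0.6464, 0.0196, 0.3305]
ee_rot: [3.141, -0.019, 0.001]
force: [0.4, -0.6, 0.9]
width: 0.0854
gripper_force: 0.0
```

```bash
cat > check.py <<'E'
from plan import *
from gourds import *
import sys
plan([eval(a) for a in sys.argv[2:]]); d=snap('wrist'); save(d,sys.argv[1],k=1.5); pickle.dump(d,open('g.pkl','wb'))
vv,uu=np.mgrid[0:384,0:512]; P=depthpts(d,np.c_[uu.ravel(),vv.ravel()]).reshape(384,512,3)
from scipy.optimize import least_squares
for n,c in dict(green=(.589,-.1148),blue=(.5907,-.0249),yellow=(.5926,.0651),red=(.5944,.155)).items():
    r=np.hypot(P[...,0]-c[0],P[...,1]-c[1]); q=P[(r<.03)&(P[...,2]>.09)]; zt=q[:,2].max(); top=q[q[:,2]>zt-.0025].mean(0)
    b=q[(q[:,2]>.1)]; s=least_squares(lambda p:np.linalg.norm(b-p[:3],axis=1)-.014,[*c,.114],loss='soft_l1',f_scale=.001).x
    print(n,'zmax',zt.round(4),'top rel',(top[:2]-c).round(4),'upper bulb centre rel',(s[:2]-c).round(4),s[2].round(4))
from heads import heads,HP
heads(d,HP)
E
python3 check.py g3.png
```

```text
at [0.6464 0.0196 0.3305] yaw -0.7 tilt [ 0.0005 -0.0007] w 0.0854 t 62.3
green zmax 0.1293 top rel [0.0006 0.0001] upper bulb centre rel [0.0008 0.0004] 0.111
blue zmax 0.1297 top rel [ 0.0009 -0.0009] upper bulb centre rel [ 0.001  -0.0008] 0.1114
yellow zmax 0.1301 top rel [0.0016 0.0006] upper bulb centre rel [0.0021 0.0005] 0.1115
red zmax 0.1301 top rel [0.0002 0.0026] upper bulb centre rel [0.0007 0.0025] 0.1115
green 267 mean [ 0.6345 -0.1155] mid [ 0.6344 -0.1155] circ [ 634.5 -115.7] 14.2 slot 71.5
blue 262 mean [ 0.6372 -0.026 ] mid [ 0.6372 -0.026 ] circ [636.9 -26.2] 13.6 slot 74.6
yellow 261 mean [0.6389 0.0637] mid [0.6389 0.0637] circ [639.1  64.1] 13.8 slot 70.6
red 259 mean [0.6401 0.1539] mid [0.64   0.1539] circ [639.9 154.3] 13.7 slot 73.7
```

View pics/g3.png

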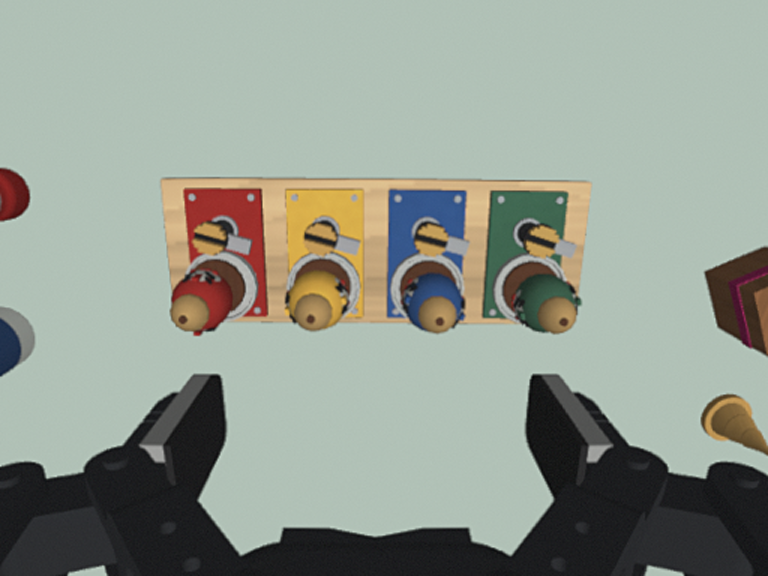

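All four gourds stand in their own dishes, upright with tops at about 0.129 m, and every clip is clear. Back to the key.

Call:
{"name": "jog_arm", "arguments": {"deltas": [[1, -0.16, 0.86, 0, 0, 0, 0], [1, -0.16, 0.86, 0, 0, 0, 0], [1, -0.16, 0.86, 0, 0, 0, 0], [1, -0.16, 0.86, 0, 0, 0, 0], [1, -0.16, 0.86, 0, 0, 0, 0]]}}

```text
time_s: 62.98
eef_pos: [0.5935, -0.2405, 0.3294]
ee_rot: [-3.141, 0.024, 0.002]
force: [1.1, -0.3, -0.2]
width: 0.0853
gripper_force: 0.0
```

Call:
{"name": "jog_arm", "arguments": {"deltas": [[1, -0.16, 0.86, 0, 0, 0, 0], [1, -0.16, 0.86, 0, 0, 0, 0], [1, 0, 0, 0, 0, 0, -1], [1, 0, 0, 0, 0, 0, -1], [1, 0, 0, 0, 0, 0, -1]]}}

```text
time_s: 63.6
eef_pos: [0.5731, -0.3421, 0.3291]
ee_rot: [-3.108, -0.45, 0.002]
force: [-0.9, -0.4, 0.3]
width: 0.0855
gripper_force: 0.0
```

Call:
{"name": "jog_arm", "arguments": {"deltas": [[1, 0, 0, 0, 0, 0, -1], [1, 0, 0, 0.5, 0, 0, 0], [1, 0, 0, 0, 0, 0, 0], [1, 0, 0, 0, 0, 0, 0], [1, 0, 0, 0, 0, 0, 0]]}}

```text
time_s: 64.22
eef_pos: [0.5751, -0.3413, 0.3014]
ee_rot: [3.081, 0.603, 0.002]
force: [-0.7, 0.3, 1.0]
width: 0.0858
gripper_force: 0.0
```

```bash
python3 keym.py w7.png; python3 -c "
from plan import *
plan([(.575,-.341,.3,23,1,1)])"
```

```text
[ 0.57507494 -0.34129429  0.30140433] [3.08132424e+00 6.03335395e-01 2.28370298e-03]
paddle top z 0.1368 [ 576.  -342.8] [45.7 15.6] 22.6 798
block top [ 574.7 -340.9] [63.3 63.8] 23.0 0.0719 2189
collar ((576.0986328125, -342.6883850097656), 19.200899124145508) 375
at [ 0.5752 -0.3412  0.3014] yaw 22.17 tilt [ 0.0019 -0.0015] w 0.0853 t 64.275
[[1,0,0,0.02,0,0,-0.14],[1,0,0,0,0,0,0],[1,0,0,0,0,0,0],[1,0,0,0,0,0,0],[1,0,0,0,0,0,0]]
```

Call:
{"name": "jog_arm", "arguments": {"deltas": [[1, 0, 0.03, 0, 0, 0, -0.07], [1, 0, 0, 0.5, 0, 0, 0], [1, 0, 0, 0.8, 0, 0, 0], [1, 0, 0, 0.8, 0, 0, 0], [1, 0, 0, 0.8, 0, 0, 0]]}}

```text
time_s: 64.9
eef_pos: [0.5759, -0.3425, 0.125]
ee_rot: [3.08, 0.616, 0.001]
force: [0.1, 0.4, 0.1]
width: 0.0853
gripper_force: 0.0
```

Call:
{"name": "jog_arm", "arguments": {"deltas": [[1, 0, 0, 0.46, 0, 0, 0], [1, 0, 0, 0, 0, 0, 0], [-1, 0, 0, 0, 0, 0, 0], [-1, 0, 0, 0, 0, 0, 0], [-1, 0, 0, 0, 0, 0, 0]], "grip_force": 70}}

```text
time_s: 65.53
eef_pos: [0.5765, -0.343, 0.1002]
ee_rot: [3.078, 0.615, 0.003]
force: [-0.6, -0.6, 0.3]
width: 0.0322
gripper_force: 0.0
```

Call:
{"name": "jog_arm", "arguments": {"deltas": [[-1, 0, 0, 0, 0, 0, 0], [-1, 0, 0, 0, 0, 0, 0], [-1, 0, 0, 0, 0, 0, 0], [-1, 0, 0, 0, 0, 0, 0], [-1, 0, 0, 0, 0, 0, 0]]}}

```text
time_s: 66.15
eef_pos: [0.5762, -0.3428, 0.0995]
ee_rot: [3.079, 0.615, 0.002]
force: [-0.1, -0.2, 4.8]
width: 0.0157
gripper_force: 68.6
```

Call:
{"name": "jog_arm", "arguments": {"deltas": [[-1, 0, 0, -0.2, 0, 0, 0], [-1, 0, 0, -0.6, 0, 0, 0], [-1, 0, 0, -0.6, 0, 0, 0], [-1, 0, 0, -0.27, 0, 0, 0], [-1, 0, 0, 0, 0, 0, 0]]}}

```text
time_s: 66.78
eef_pos: [0.576, -0.3427, 0.1997]
ee_rot: [3.079, 0.615, 0.002]
force: [-0.4, -0.8, -1.4]
width: 0.015
gripper_force: 68.1
```

```bash
python3 - <<'E'
from plan import *
print(ctrl.read_state()['force'])
plan([(.6347,-.1157,.2,22.6,-1,5)])
E
```

```text
[-0.38008904 -0.79077471 -1.37927776]
at [ 0.576  -0.3427  0.1997] yaw 22.59 tilt [ 0.0018 -0.0014] w 0.015 t 66.775
[[-1,0.47,-0.62,0,0,0,0],[-1,0.47,-0.62,0,0,0,0],[-1,0.47,-0.63,0,0,0,0],[-1,0.47,-0.62,0,0,0,0],[-1,0.48,-0.63,-0.01,0,0,0]]
```

Call:
{"name": "jog_arm", "arguments": {"deltas": [[-1, 0.472, -0.623, 0, 0, 0, 0], [-1, 0.472, -0.623, 0, 0, 0, 0], [-1, 0.472, -0.623, 0, 0, 0, 0], [-1, 0.472, -0.623, 0, 0, 0, 0], [-1, 0.472, -0.623, 0, 0, 0, 0]]}}

```text
time_s: 67.4
eef_pos: [0.6331, -0.1134, 0.1955]
ee_rot: [-3.078, -0.615, 0.007]
force: [0.4, 0.4, -1.5]
width: 0.0157
gripper_force: 68.3
```

Call:
{"name": "jog_arm", "arguments": {"deltas": [[-1, 0, 0, 0, 0, 0, -1], [-1, 0, 0, 0, 0, 0, -1], [-1, 0, 0, 0, 0, 0, -1], [-1, 0, 0, 0, 0, 0, -1], [-1, 0, 0, 0, 0, 0, -1]]}}

```text
time_s: 68.03
eef_pos: [0.6329, -0.1148, 0.1953]
ee_rot: [-2.827, -1.362, 0.006]
force: [0.0, 0.4, -2.4]
width: 0.0156
gripper_force: 68.3
```

Call:
{"name": "jog_arm", "arguments": {"deltas": [[-1, 0, 0, 0, 0, 0, -1], [-1, 0, 0, 0, 0, 0, -1], [-1, 0, 0, 0, 0, 0, -1], [-1, 0, 0, 0, 0, 0, -0.53], [-1, 0, 0, 0, 0, 0, 0]]}}

```text
time_s: 68.65
eef_pos: [0.6331, -0.1149, 0.1958]
ee_rot: [-2.548, -1.832, 0.004]
force: [0.4, -0.7, -0.8]
width: 0.015
gripper_force: 68.3
```

```bash
python3 - <<'E'
from plan import *
from heads import *
d=snap('wrist'); heads(d,HP); plan([(.6347,-.1157,.1495,71.3,-1,4)])
save(d,'w8.png')
E
```

```text
green 505 mean [ 0.6351 -0.1147] mid [ 0.6346 -0.1145] circ [ 634.7 -115.4] 13.9 slot 69.7
blue 671 mean [ 0.6365 -0.0257] mid [ 0.6364 -0.0256] circ [636.3 -25.6] 13.8 slot 73.7
at [ 0.6333 -0.115   0.1962] yaw 71.41 tilt [-0.0036  0.0012] w 0.015 t 68.7
[[-1,0,0.01,0.19,0,0,0],[-1,0,0.01,0.2,0,0,0.01],[-1,0,0,0.19,0,0,0],[-1,0,0.01,0.2,0,0,0.01],[-1,0,0,0,0,0,0]]
```

View pics/w8.png

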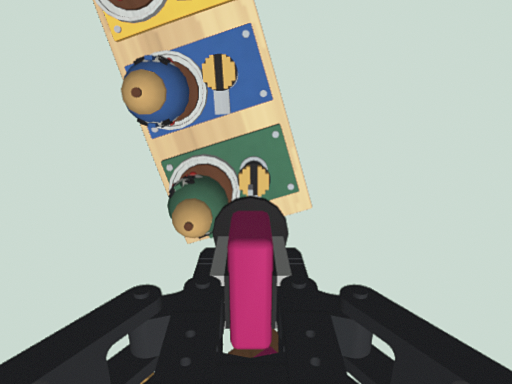

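The green slot at (254,180) is parallel to the blade and about 2 mm right of the key axis, so I'll correct that before descending.

Call:
{"name": "jog_arm", "arguments": {"deltas": [[-1, 0, 0.03, 0.2, 0, 0, 0.1], [-1, 0, 0, 0.3, 0, 0, 0], [-1, 0, 0, 0.14, 0, 0, 0], [-1, 0, 0, 0.14, 0, 0, 0], [-1, 0, 0, 0, 0, 0, 0]]}}

```text
time_s: 69.32
eef_pos: [0.6356, -0.1157, 0.1505]
ee_rot: [-2.558, -1.821, 0.002]
force: [-0.2, -0.6, -1.2]
width: 0.0154
gripper_force: 68.3
```

```bash
python3 - <<'E'
from plan import *
print(ctrl.read_state()['force'],ctrl.read_state()['torque']); plan([])
E
```

```text
[-0.2056389  -0.61243105 -1.2045675 ] [-0.04001413 -0.00547005  0.05356348]
at [ 0.6356 -0.1157  0.1505] yaw 70.89 tilt [-0.0019  0.0006] w 0.0154 t 69.325
```

Call:
{"name": "jog_arm", "arguments": {"deltas": [[-1, 0, 0, 0.01, 0, 0, 1], [-1, 0, 0, 0, 0, 0, 1], [-1, 0, 0, 0, 0, 0, 1], [-1, 0, 0, 0, 0, 0, 1], [-1, 0, 0, 0, 0, 0, 1]]}}

```text
time_s: 69.95
eef_pos: [0.6357, -0.1153, 0.1514]
ee_rot: [-2.931, -1.127, 0.001]
force: [-2.2, 1.3, -0.3]
width: 0.0151
gripper_force: 68.4
```

Call:
{"name": "jog_arm", "arguments": {"deltas": [[-1, 0, 0, 0, 0, 0, 1], [-1, 0, 0, 0, 0, 0, 1], [-1, 0, 0, 0, 0, 0, 1], [-1, 0, 0, 0, 0, 0, 1], [-1, 0, 0, 0, 0, 0, 1]]}}

```text
time_s: 70.58
eef_pos: [0.6358, -0.1154, 0.1514]
ee_rot: [-3.119, -0.367, 0.001]
force: [-1.6, 0.5, -1.3]
width: 0.0155
gripper_force: 68.4
```

Call:
{"name": "jog_arm", "arguments": {"deltas": [[-1, 0, 0, 0, 0, 0, 1], [-1, 0, 0, 0, 0, 0, 1], [-1, 0, 0, 0, 0, 0, 1], [-1, 0, 0, 0, 0, 0, 1], [-1, 0, 0, 0, 0, 0, 0.5]]}}

```text
time_s: 71.2
eef_pos: [0.6358, -0.1155, 0.1515]
ee_rot: [-3.123, 0.336, 0.001]
force: [-2.4, 0.3, -0.8]
width: 0.0152
gripper_force: 68.4
```

```bash
python3 - <<'E'
from plan import *
print(ctrl.read_state()['force'],ctrl.read_state()['torque']); plan([])
E
```

```text
[-2.43026517  0.26117706 -0.79214583] [0.22624298 0.39691494 0.06868444]
at [ 0.6358 -0.1155  0.1515] yaw -12.28 tilt [-0.0009  0.0007] w 0.0152 t 71.2
```

Call:
{"name": "jog_arm", "arguments": {"deltas": [[-1, 0, 0, 0, 0, 0, -0.7], [-1, 0, 0, -0.4, 0, 0, 0], [-1, 0, 0, -0.4, 0, 0, 0], [-1, -0.1, -0.741, 0, 0, 0, 0], [-1, -0.1, -0.741, 0, 0, 0, 0]]}}

```text
time_s: 71.82
eef_pos: [0.6378, -0.0259, 0.2008]
ee_rot: [3.133, -0.227, 0.005]
force: [0.5, -0.2, -1.3]
width: 0.0152
gripper_force: 68.5
```

```bash
python3 - <<'E'
from plan import *
from heads import *
d=snap('wrist'); heads(d,HP); plan([])
E
```

```text
green 558 mean [ 0.6348 -0.1156] mid [ 0.6348 -0.1154] circ [ 634.  -115.7] 14.2 slot 5.3
blue 486 mean [ 0.6378 -0.0263] mid [ 0.637  -0.0261] circ [636.8 -26.2] 13.7 slot 74.2
yellow 531 mean [0.6387 0.0636] mid [0.6386 0.0636] circ [638.9  63.7] 13.8 slot 72.7
red 537 mean [0.6405 0.1533] mid [0.6403 0.1533] circ [640.5 153.5] 14.3 slot 73.5
at [ 0.6372 -0.019   0.2003] yaw -7.98 tilt [0.0018 0.0054] w 0.0154 t 71.875
```

Call:
{"name": "jog_arm", "arguments": {"deltas": [[-1, 0, 0, 0, 0, 0, -1], [-1, 0, 0, 0, 0, 0, -1], [-1, 0, 0, 0, 0, 0, -1], [-1, 0, 0, 0, 0, 0, -1], [-1, 0, 0, 0, 0, 0, -1]]}}

```text
time_s: 72.5
eef_pos: [0.6374, -0.0263, 0.1999]
ee_rot: [3.09, 0.563, 0.002]
force: [-0.4, -0.5, -1.0]
width: 0.0154
gripper_force: 68.5
```

Call:
{"name": "jog_arm", "arguments": {"deltas": [[-1, 0, 0, 0, 0, 0, -1], [-1, 0, 0, 0, 0, 0, -1], [-1, 0, 0, 0, 0, 0, -1], [-1, 0, 0, 0, 0, 0, -1], [-1, 0, 0, 0, 0, 0, -1]]}}

```text
time_s: 73.12
eef_pos: [0.6374, -0.0264, 0.1999]
ee_rot: [2.854, 1.31, 0.002]
force: [0.4, 0.3, -1.9]
width: 0.0153
gripper_force: 68.5
```

Call:
{"name": "jog_arm", "arguments": {"deltas": [[-1, 0, 0, 0, 0, 0, -1], [-1, 0, 0, 0, 0, 0, -1], [-1, 0, 0, 0, 0, 0, -1], [-1, 0, 0, 0, 0, 0, -1], [-1, 0, 0, 0, 0, 0, -0.33]]}}

```text
time_s: 73.75
eef_pos: [0.6373, -0.0263, 0.1998]
ee_rot: [2.509, 1.889, 0.001]
force: [0.7, -0.4, -1.8]
width: 0.0151
gripper_force: 68.5
```

```bash
python3 - <<'E'
from plan import *
from heads import *
d=snap('wrist'); heads(d,HP); plan([(.6369,-.0258,.1495,74,-1,4)])
E
```

```text
blue 518 mean [ 0.6366 -0.0251] mid [ 0.6366 -0.025 ] circ [636.8 -25.2] 13.8 slot 73.6
yellow 651 mean [0.6382 0.0644] mid [0.6383 0.0643] circ [638.   64.4] 13.8 slot 72.7
at [ 0.6373 -0.0263  0.1996] yaw 73.99 tilt [ 0.001  -0.0003] w 0.0149 t 73.8
[[-1,0,0,0.21,0,0,0],[-1,0,0,0.21,0,0,0],[-1,0,0,0.21,0,0,0],[-1,0.01,-0.01,0.21,0,0,0],[-1,0,0,0,0,0,0]]
```

Call:
{"name": "jog_arm", "arguments": {"deltas": [[-1, 0.01, -0.008, 0.3, 0, 0, 0], [-1, 0, 0, 0.3, 0, 0, 0], [-1, 0, 0, 0.12, 0, 0, 0], [-1, 0, 0, 0.12, 0, 0, 0], [-1, 0, 0, 0, 0, 0, 0]]}}

```text
time_s: 74.42
eef_pos: [0.6363, -0.0254, 0.1477]
ee_rot: [-2.51, -1.888, 0.001]
force: [-0.8, -0.6, -1.0]
width: 0.0154
gripper_force: 68.8
```

Call:
{"name": "jog_arm", "arguments": {"deltas": [[-1, 0, 0, 0, 0, 0, 1], [-1, 0, 0, 0, 0, 0, 1], [-1, 0, 0, 0, 0, 0, 1], [-1, 0, 0, 0, 0, 0, 1], [-1, 0, 0, 0, 0, 0, 1]]}}

```text
time_s: 75.05
eef_pos: [0.6366, -0.0257, 0.1479]
ee_rot: [2.901, 1.204, -0.001]
force: [1.8, -0.1, -1.2]
width: 0.0153
gripper_force: 68.7
```

Call:
{"name": "jog_arm", "arguments": {"deltas": [[-1, 0, 0, 0, 0, 0, 1], [-1, 0, 0, 0, 0, 0, 1], [-1, 0, 0, 0, 0, 0, 1], [-1, 0, 0, 0, 0, 0, 1], [-1, 0, 0, 0, 0, 0, 1]]}}

```text
time_s: 75.68
eef_pos: [0.6365, -0.0255, 0.1479]
ee_rot: [-3.109, -0.449, 0.001]
force: [0.5, -0.5, -2.1]
width: 0.015
gripper_force: 68.8
```

Call:
{"name": "jog_arm", "arguments": {"deltas": [[-1, 0, 0, 0, 0, 0, 1], [-1, 0, 0, 0, 0, 0, 1], [-1, 0, 0, 0, 0, 0, 1], [-1, 0, 0, 0, 0, 0, 1], [-1, 0, 0, 0, 0, 0, 1]]}}

```text
time_s: 76.3
eef_pos: [0.6365, -0.0254, 0.1479]
ee_rot: [-3.124, 0.334, 0.001]
force: [-0.4, 0.4, -1.0]
width: 0.0152
gripper_force: 68.8
```

Call:
{"name": "jog_arm", "arguments": {"deltas": [[-1, 0, 0, 0, 0, 0, 1], [-1, 0, 0, 0, 0, 0, -0.7], [-1, 0, 0, -0.3, 0, 0, 0], [-1, 0, 0, -0.53, 0, 0, 0], [-1, 0, 0, 0, 0, 0, 0]]}}

```text
time_s: 76.92
eef_pos: [0.6395, -0.0259, 0.2031]
ee_rot: [3.118, -0.377, 0.014]
force: [0.1, -0.1, -1.0]
width: 0.0153
gripper_force: 68.9
```

```bash
python3 - <<'E'
from plan import *
from heads import *
d=snap('wrist'); heads(d,HP); plan([(.6385,.0643,.2,-13.7,-1,2)])
E
```

```text
green 568 mean [ 0.6344 -0.1154] mid [ 0.6344 -0.1154] circ [ 634.3 -115.3] 13.9 slot 7.5
blue 479 mean [ 0.6375 -0.0264] mid [ 0.6375 -0.0261] circ [636.8 -26.3] 13.7 slot 173.8
yellow 534 mean [0.6389 0.0639] mid [0.6387 0.0639] circ [638.5  64.1] 14.0 slot 73.4
red 483 mean [0.6406 0.1533] mid [0.6402 0.1534] circ [640.5 153.8] 14.2 slot 73.7
at [ 0.638  -0.0257  0.2008] yaw -13.78 tilt [ 0.0045 -0.0008] w 0.0153 t 76.975
[[-1,-0.17,-0.73,0.01,0,0,-0.01],[-1,-0.18,-0.73,0,0,0,0],[-1,0,0,0,0,0,0],[-1,0,0,0,0,0,0],[-1,0,0,0,0,0,0]]
```

Call:
{"name": "jog_arm", "arguments": {"deltas": [[-1, -0.165, -0.73, 0, 0, 0, 0], [-1, -0.165, -0.73, 0, 0, 0, 0], [-1, 0, 0, 0, 0, 0, -1], [-1, 0, 0, 0, 0, 0, -1], [-1, 0, 0, 0, 0, 0, -1]]}}

```text
time_s: 77.6
eef_pos: [0.6371, 0.0647, 0.1965]
ee_rot: [-3.14, -0.1, 0.005]
force: [-0.4, 0.4, -1.4]
width: 0.015
gripper_force: 68.8
```

Call:
{"name": "jog_arm", "arguments": {"deltas": [[-1, 0, 0, 0, 0, 0, -1], [-1, 0, 0, 0, 0, 0, -1], [-1, 0, 0, 0, 0, 0, -1], [-1, 0, 0, 0, 0, 0, -1], [-1, 0, 0, 0, 0, 0, -1]]}}

```text
time_s: 78.22
eef_pos: [0.6371, 0.0643, 0.1965]
ee_rot: [-3.017, -0.872, 0.005]
force: [0.7, 0.1, -1.5]
width: 0.0154
gripper_force: 68.8
```

Call:
{"name": "jog_arm", "arguments": {"deltas": [[-1, 0, 0, 0, 0, 0, -1], [-1, 0, 0, 0, 0, 0, -1], [-1, 0, 0, 0, 0, 0, -1], [-1, 0, 0, 0, 0, 0, -1], [-1, 0, 0, 0, 0, 0, -1]]}}

```text
time_s: 78.85
eef_pos: [0.6371, 0.0644, 0.1966]
ee_rot: [-2.707, -1.591, 0.004]
force: [-0.3, -0.1, -0.9]
width: 0.0154
gripper_force: 68.8
```

Call:
{"name": "jog_arm", "arguments": {"deltas": [[-1, 0, 0, 0, 0, 0, -1], [-1, 0, 0, 0, 0, 0, -1], [-1, 0, 0, 0, 0, 0, 0], [-1, 0, 0, 0, 0, 0, 0], [-1, 0, 0, 0, 0, 0, 0]]}}

```text
time_s: 79.47
eef_pos: [0.638, 0.0643, 0.1981]
ee_rot: [-2.539, -1.85, 0.001]
force: [0.3, 0.4, -0.9]
width: 0.0152
gripper_force: 68.8
```

```bash
python3 - <<'E'
from plan import *
from heads import *
d=snap('wrist'); heads(d,HP); plan([(.6385,.0642,.1495,72.5,-1,4)])
E
```

```text
yellow 523 mean [0.6386 0.0648] mid [0.6386 0.0648] circ [638.5  64.6] 13.8 slot 73.0
red 656 mean [0.64   0.1543] mid [0.6401 0.1543] circ [640.  154.1] 13.7 slot 73.5
at [0.6381 0.0643 0.1982] yaw 72.17 tilt [-0.0003 -0.    ] w 0.0151 t 79.525
[[-1,0,0,0.2,0,0,-0.01],[-1,0,0,0.2,0,0,-0.02],[-1,0,0,0.21,0,0,-0.01],[-1,0,0.01,0.2,0,0,-0.02],[-1,0,0,0,0,0,0]]
```

Call:
{"name": "jog_arm", "arguments": {"deltas": [[-1, 0, 0.008, 0.3, 0, 0, -0.1], [-1, 0, 0, 0.3, 0, 0, 0], [-1, 0, 0, 0.11, 0, 0, 0], [-1, 0, 0, 0.1, 0, 0, 0], [-1, 0, 0, 0, 0, 0, 0]]}}

```text
time_s: 80.15
eef_pos: [0.638, 0.0642, 0.1486]
ee_rot: [-2.528, -1.863, 0.003]
force: [-0.0, 0.5, -1.3]
width: 0.0151
gripper_force: 68.9
```

Call:
{"name": "jog_arm", "arguments": {"deltas": [[-1, 0, 0, 0, 0, 0, 1], [-1, 0, 0, 0, 0, 0, 1], [-1, 0, 0, 0, 0, 0, 1], [-1, 0, 0, 0, 0, 0, 1], [-1, 0, 0, 0, 0, 0, 1]]}}

```text
time_s: 80.78
eef_pos: [0.6387, 0.0642, 0.1502]
ee_rot: [2.913, 1.176, 0.0]
force: [-0.9, 0.7, 1.0]
width: 0.0151
gripper_force: 69.2
```

Call:
{"name": "jog_arm", "arguments": {"deltas": [[-1, 0, 0, 0, 0, 0, 1], [-1, 0, 0, 0, 0, 0, 1], [-1, 0, 0, 0, 0, 0, 1], [-1, 0, 0, 0, 0, 0, 1], [-1, 0, 0, 0, 0, 0, 1]]}}

```text
time_s: 81.4
eef_pos: [0.6386, 0.0643, 0.1502]
ee_rot: [-3.113, -0.418, 0.0]
force: [-0.5, 0.0, -0.0]
width: 0.0151
gripper_force: 69.2
```

Call:
{"name": "jog_arm", "arguments": {"deltas": [[-1, 0, 0, 0, 0, 0, 1], [-1, 0, 0, 0, 0, 0, 1], [-1, 0, 0, 0, 0, 0, 1], [-1, 0, 0, 0, 0, 0, 1], [-1, 0, 0, 0, 0, 0, 1]]}}

```text
time_s: 82.02
eef_pos: [0.6386, 0.0645, 0.1502]
ee_rot: [-3.12, 0.365, 0.0]
force: [-0.5, 0.7, -0.7]
width: 0.0155
gripper_force: 69.2
```

Call:
{"name": "jog_arm", "arguments": {"deltas": [[-1, 0, 0, 0, 0, 0, 0.6], [-1, 0, 0, 0, 0, 0, -0.7], [-1, 0, 0, -0.3, 0, 0, 0], [-1, 0, 0, -0.53, 0, 0, 0], [-1, 0, 0, 0, 0, 0, 0]]}}

```text
time_s: 82.65
eef_pos: [0.6418, 0.0641, 0.2047]
ee_rot: [-3.122, 0.346, -0.015]
force: [0.3, 1.2, -1.4]
width: 0.0152
gripper_force: 68.9
```

```bash
python3 - <<'E'
from plan import *
from heads import *
d=snap('wrist'); heads(d,HP); plan([(.6402,.1541,.2,-12.8,-1,2)])
E
```

```text
green 584 mean [ 0.6348 -0.1152] mid [ 0.6348 -0.115 ] circ [ 634.6 -115.8] 14.1 slot 5.9
blue 572 mean [ 0.6364 -0.0255] mid [ 0.6364 -0.0253] circ [636.  -25.6] 14.0 slot 177.4
yellow 467 mean [0.6393 0.0635] mid [0.6393 0.064 ] circ [638.5  63.9] 13.6 slot 176.3
red 527 mean [0.6407 0.1539] mid [0.6406 0.1539] circ [640.5 154.1] 14.0 slot 73.9
at [0.6403 0.0641 0.2023] yaw -12.63 tilt [ 0.0052 -0.0002] w 0.0152 t 82.7
[[-1,-0.16,-0.73,0.02,0,0,0.02],[-1,-0.17,-0.73,0.02,0,0,0.01],[-1,0,0,0,0,0,0],[-1,0,0,0,0,0,0],[-1,0,0,0,0,0,0]]
```

Call:
{"name": "jog_arm", "arguments": {"deltas": [[-1, -0.149, -0.734, 0, 0, 0, 0], [-1, -0.149, -0.734, 0, 0, 0, 0], [-1, 0, 0, 0, 0, 0, -1], [-1, 0, 0, 0, 0, 0, -1], [-1, 0, 0, 0, 0, 0, -1]]}}

```text
time_s: 83.32
eef_pos: [0.6394, 0.1542, 0.1977]
ee_rot: [3.139, 0.131, -0.005]
force: [-0.5, -0.1, -1.3]
width: 0.0152
gripper_force: 68.9
```

Call:
{"name": "jog_arm", "arguments": {"deltas": [[-1, 0, 0, 0, 0, 0, -1], [-1, 0, 0, 0, 0, 0, -1], [-1, 0, 0, 0, 0, 0, -1], [-1, 0, 0, 0, 0, 0, -1], [-1, 0, 0, 0, 0, 0, -1]]}}

```text
time_s: 83.95
eef_pos: [0.6394, 0.1539, 0.1978]
ee_rot: [-3.009, -0.903, 0.005]
force: [0.1, 0.5, -1.1]
width: 0.0155
gripper_force: 68.9
```

Call:
{"name": "jog_arm", "arguments": {"deltas": [[-1, 0, 0, 0, 0, 0, -1], [-1, 0, 0, 0, 0, 0, -1], [-1, 0, 0, 0, 0, 0, -1], [-1, 0, 0, 0, 0, 0, -1], [-1, 0, 0, 0, 0, 0, -1]]}}

```text
time_s: 84.58
eef_pos: [0.6394, 0.1539, 0.1977]
ee_rot: [-2.691, -1.619, 0.004]
force: [-1.0, -0.6, -1.3]
width: 0.0153
gripper_force: 68.9
```

Call:
{"name": "jog_arm", "arguments": {"deltas": [[-1, 0, 0, 0, 0, 0, -1], [-1, 0, 0, 0, 0, 0, -1], [-1, 0, 0, 0, 0, 0, 0], [-1, 0, 0, 0, 0, 0, 0], [-1, 0, 0, 0, 0, 0, 0]]}}

```text
time_s: 85.2
eef_pos: [0.6402, 0.154, 0.1993]
ee_rot: [-2.52, -1.875, 0.001]
force: [-0.2, 0.1, -1.5]
width: 0.0149
gripper_force: 68.9
```

```bash
python3 - <<'E'
from plan import *
from heads import *
d=snap('wrist'); heads(d,HP); plan([(.6402,.1541,.1495,73.5,-1,4)])
E
```

```text
red 533 mean [0.6404 0.1549] mid [0.6405 0.1549] circ [640.3 154.5] 13.9 slot 74.3
at [0.6403 0.154  0.1995] yaw 73.32 tilt [-0.0003 -0.0001] w 0.0155 t 85.25
[[-1,0,0,0.21,0,0,-0.01],[-1,0,0,0.21,0,0,-0.01],[-1,0,0,0.21,0,0,-0.01],[-1,0,0,0.2,0,0,0],[-1,0,0,0,0,0,0]]
```

Call:
{"name": "jog_arm", "arguments": {"deltas": [[-1, 0, 0, 0.3, 0, 0, -0.1], [-1, 0, 0, 0.3, 0, 0, 0], [-1, 0, 0, 0.12, 0, 0, 0], [-1, 0, 0, 0.11, 0, 0, 0], [-1, 0, 0, 0, 0, 0, 0]]}}

```text
time_s: 85.88
eef_pos: [0.6398, 0.1539, 0.1487]
ee_rot: [-2.509, -1.888, 0.003]
force: [-0.3, 0.6, -0.7]
width: 0.0153
gripper_force: 68.9
```

Call:
{"name": "jog_arm", "arguments": {"deltas": [[-1, 0, 0, 0, 0, 0, 1], [-1, 0, 0, 0, 0, 0, 1], [-1, 0, 0, 0, 0, 0, 1], [-1, 0, 0, 0, 0, 0, 1], [-1, 0, 0, 0, 0, 0, 1]]}}

```text
time_s: 86.5
eef_pos: [0.6405, 0.1542, 0.1503]
ee_rot: [-2.901, -1.205, -0.001]
force: [-0.6, -0.2, -0.9]
width: 0.0153
gripper_force: 69.2
```

Call:
{"name": "jog_arm", "arguments": {"deltas": [[-1, 0, 0, 0, 0, 0, 1], [-1, 0, 0, 0, 0, 0, 1], [-1, 0, 0, 0, 0, 0, 1], [-1, 0, 0, 0, 0, 0, 1], [-1, 0, 0, 0, 0, 0, 1]]}}

```text
time_s: 87.12
eef_pos: [0.6405, 0.1543, 0.1503]
ee_rot: [-3.109, -0.45, -0.0]
force: [-1.0, -0.2, -0.6]
width: 0.0152
gripper_force: 69.2
```

Call:
{"name": "jog_arm", "arguments": {"deltas": [[-1, 0, 0, 0, 0, 0, 1], [-1, 0, 0, 0, 0, 0, 1], [-1, 0, 0, 0, 0, 0, 1], [-1, 0, 0, 0, 0, 0, 1], [-1, 0, 0, 0, 0, 0, 1]]}}

```text
time_s: 87.75
eef_pos: [0.6405, 0.1545, 0.1503]
ee_rot: [-3.123, 0.334, -0.0]
force: [-0.3, 0.6, -0.2]
width: 0.015
gripper_force: 69.2
```

Call:
{"name": "jog_arm", "arguments": {"deltas": [[-1, 0, 0, 0, 0, 0, 0.7], [-1, 0, 0, 0, 0, 0, -0.7], [-1, 0, 0, -0.3, 0, 0, 0], [-1, 0, 0, -0.6, 0, 0, 0], [-1, 0, 0, -0.6, 0, 0, 0]]}}

```text
time_s: 88.38
eef_pos: [0.6407, 0.154, 0.2422]
ee_rot: [-3.124, 0.331, -0.002]
force: [0.2, 0.5, -1.0]
width: 0.0151
gripper_force: 69.0
```

```bash
python3 - <<'E'
from plan import *
from heads import *
d=snap('wrist'); heads(d,HP); plan([(.575,-.341,.24,-12.8,-1,10)])
E
```

```text
blue 462 mean [ 0.6368 -0.0252] mid [ 0.6368 -0.0253] circ [636.  -25.8] 14.3 slot 0.5
yellow 450 mean [0.6383 0.0647] mid [0.6383 0.0648] circ [637.8  64.3] 13.9 slot 0.8
red 405 mean [0.6407 0.1538] mid [0.6407 0.1538] circ [640.2 153.8] 13.9 slot 2.0
at [0.6439 0.1544 0.2494] yaw -12.08 tilt [0.0125 0.0012] w 0.015 t 88.425
[[-1,0.06,0.83,0.02,0,0,0.01],[-1,0.06,0.83,0.02,0,0,0.01],[-1,0.06,0.83,0.01,0,0,0.01],[-1,0.06,0.83,0.02,0,0,0.01],[-1,0.07,0.83,0.01,0,0,0.01]]
[[-1,0.06,0.83,0.02,0,0,0.02],[-1,0.07,0.83,0.01,0,0,0.01],[-1,0.07,0.83,0.02,0,0,0.02],[-1,0.07,0.84,0.01,0,0,0.01],[-1,0.07,0.83,0.02,0,0,0.02]]
```

Call:
{"name": "jog_arm", "arguments": {"deltas": [[-1, 0.065, 0.83, 0, 0, 0, 0], [-1, 0.065, 0.83, 0, 0, 0, 0], [-1, 0.065, 0.83, 0, 0, 0, 0], [-1, 0.065, 0.83, 0, 0, 0, 0], [-1, 0.065, 0.83, 0, 0, 0, 0]]}}

```text
time_s: 89.05
eef_pos: [0.6079, -0.0953, 0.2415]
ee_rot: [3.124, -0.33, 0.004]
force: [0.7, 0.7, -1.0]
width: 0.0152
gripper_force: 69.0
```

Call:
{"name": "jog_arm", "arguments": {"deltas": [[-1, 0.065, 0.83, 0, 0, 0, 0], [-1, 0.065, 0.83, 0, 0, 0, 0], [-1, 0.065, 0.83, 0, 0, 0, 0], [-1, 0.065, 0.83, 0, 0, 0, 0], [-1, 0.065, 0.83, 0, 0, 0, 0]]}}

```text
time_s: 89.68
eef_pos: [0.5749, -0.3432, 0.2414]
ee_rot: [3.123, -0.331, 0.003]
force: [-0.8, -1.0, -1.6]
width: 0.0155
gripper_force: 69.0
```

Call:
{"name": "jog_arm", "arguments": {"deltas": [[-1, 0, 0, 0, 0, 0, -1], [-1, 0, 0, 0, 0, 0, -1], [-1, 0, 0, 0, 0, 0, -1], [-1, 0, 0, 0, 0, 0, -1], [-1, 0, 0, 0, 0, 0, -1]]}}

```text
time_s: 90.3
eef_pos: [0.5752, -0.3416, 0.2413]
ee_rot: [3.106, 0.457, 0.002]
force: [0.3, -0.9, -1.1]
width: 0.0151
gripper_force: 68.9
```

Call:
{"name": "jog_arm", "arguments": {"deltas": [[-1, 0, 0, 0, 0, 0, -1], [-1, 0, 0, 0.3, 0, 0, 0], [-1, 0, 0, 0.3, 0, 0, 0], [-1, 0, 0, 0, 0, 0, 0], [-1, 0, 0, 0, 0, 0, 0]]}}

```text
time_s: 90.92
eef_pos: [0.5748, -0.3411, 0.2034]
ee_rot: [-3.082, -0.608, 0.001]
force: [-0.9, -0.4, -0.9]
width: 0.0155
gripper_force: 68.9
```

```bash
python3 - <<'E'
from plan import *
plan([(.575,-.341,.1015,22.8,-1,4)])
E
```

```text
at [ 0.5748 -0.3411  0.2034] yaw 22.33 tilt [-0.0006  0.0004] w 0.0155 t 90.925
[[-1,0,0,0.42,0,0,-0.02],[-1,0,0,0.43,0,0,-0.02],[-1,0,0,0.42,0,0,-0.02],[-1,0,0,0.43,0,0,-0.02],[-1,0,0,0,0,0,0]]
```

Call:
{"name": "jog_arm", "arguments": {"deltas": [[-1, 0, 0, 0.3, 0, 0, -0.1], [-1, 0, 0, 0.4, 0, 0, 0], [-1, 0, 0, 0.4, 0, 0, 0], [-1, 0, 0, 0.3, 0, 0, 0], [-1, 0, 0, 0.2, 0, 0, 0]]}}

```text
time_s: 91.55
eef_pos: [0.5745, -0.3409, 0.1063]
ee_rot: [-3.078, -0.624, 0.001]
force: [-0.3, 0.3, -1.7]
width: 0.0152
gripper_force: 68.9
```

Call:
{"name": "jog_arm", "arguments": {"deltas": [[-1, 0, 0, 0.1, 0, 0, 0], [-1, 0, 0, 0, 0, 0, 0], [-1, 0, 0, 0, 0, 0, 0], [-1, 0, 0, 0, 0, 0, 0], [-1, 0, 0, 0, 0, 0, 0]]}}

```text
time_s: 92.18
eef_pos: [0.5752, -0.3414, 0.1024]
ee_rot: [3.078, 0.624, 0.001]
force: [0.4, 0.5, -0.8]
width: 0.015
gripper_force: 68.9
```

Call:
{"name": "jog_arm", "arguments": {"deltas": [[-0.3, 0, 0, 0, 0, 0, 0], [0.2, 0, 0, 0, 0, 0, 0], [1, 0, 0, 0, 0, 0, 0], [1, 0, 0, 0, 0, 0, 0], [1, 0, 0, 0, 0, 0, 0]]}}

```text
time_s: 92.8
eef_pos: [0.5749, -0.3412, 0.1019]
ee_rot: [3.079, 0.625, -0.0]
force: [-0.6, -0.1, -0.4]
width: 0.0854
gripper_force: 0.0
```

Call:
{"name": "jog_arm", "arguments": {"deltas": [[1, 0, 0, -0.3, 0, 0, 0], [1, 0, 0, -0.8, 0, 0, 0], [1, 0, 0, -0.9, 0, 0, 0], [1, 0, 0, -0.9, 0, 0, 0], [1, 0, 0, -0.5, 0, 0, 0]]}}

```text
time_s: 93.42
eef_pos: [0.5761, -0.342, 0.3124]
ee_rot: [3.073, 0.623, 0.008]
force: [-0.6, 0.3, -0.5]
width: 0.0856
gripper_force: 0.0
```

Call:
{"name": "jog_arm", "arguments": {"deltas": [[1, 0.2, -0.8, 0, 0, 0, 0.7], [1, 0.2, -0.8, 0, 0, 0, 0.7], [1, 0.3, -0.8, 0, 0, 0, 0.7], [1, 0, 0, 0, 0, 0, 0.7], [1, 0, 0, 0, 0, 0, 0]]}}

```text
time_s: 94.05
eef_pos: [0.5684, -0.1914, 0.3076]
ee_rot: [3.134, 0.192, 0.003]
force: [-0.5, -0.3, -0.1]
width: 0.085
gripper_force: 0.0
```

```bash
python3 keym.py w9.png; python3 check.py g9.png
```

```text
[ 0.56837793 -0.19140482  0.30757848] [3.13439864e+00 1.91928972e-01 3.05601864e-03]
paddle top z 0.1367 [ 575.1 -340.5] [44.9 15.9] 20.3 707
block top [ 574.8 -340.3] [64.1 64.7] 23.3 0.072 1746
collar ((575.310546875, -340.31170654296875), 19.1400203704834) 456
at [ 0.5683 -0.192   0.3072] yaw 6.98 tilt [ 0.0016 -0.001 ] w 0.0852 t 94.1
green zmax 0.3879 top rel [-0.02   -0.0168] upper bulb centre rel [-0.0156 -0.0133] 0.3581
blue zmax 0.1309 top rel [ 0.     -0.0012] upper bulb centre rel [ 0.0003 -0.001 ] 0.1115
yellow zmax 0.1206 top rel [ 0.0015 -0.0106] upper bulb centre rel [ 0.0009 -0.0007] 0.1078Traceback (most recent call last):
  File "check.py", line 8, in <module>
    r=np.hypot(P[...,0]-c[0],P[...,1]-c[1]); q=P[(r<.03)&(P[...,2]>.09)]; zt=q[:,2].max(); top=q[q[:,2]>zt-.0025].mean(0)
                                                                             ~~~~~~~~~~^^
    return umr_maximum(a, axis, None, out, keepdims, initial, where)
ValueError: zero-size array to reduction operation maximum which has no identity
```

View pics/g9.png

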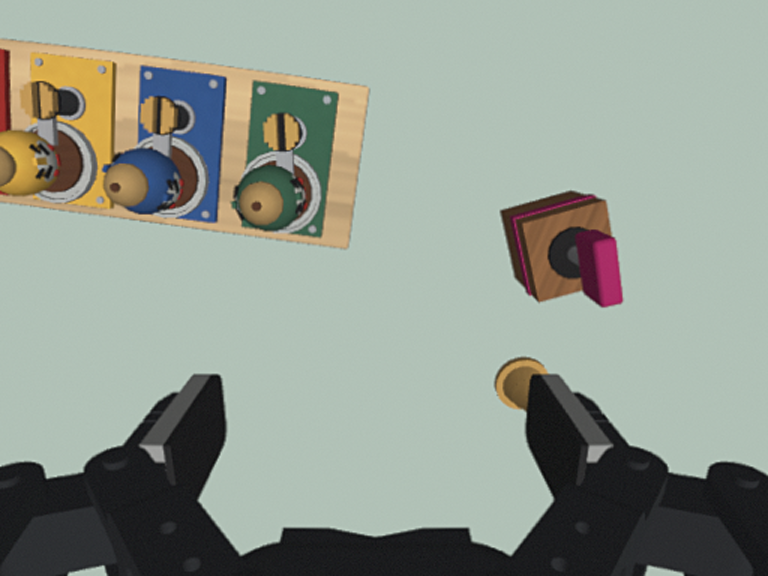

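The key stands in its socket, with the paddle top at 0.137 m and the collar on the block, and the clips lie over the feet. One last full look at all the gourds before handing in.

Call:
{"name": "jog_arm", "arguments": {"deltas": [[1, 0.35, -0.8, -0.1, 0, 0, 0], [1, 0.35, -0.8, -0.1, 0, 0, 0], [1, 0.35, -0.8, -0.1, 0, 0, 0], [1, 0.35, -0.8, -0.1, 0, 0, 0], [1, 0, 0, 0, 0, 0, 0]]}}

```text
time_s: 94.78
eef_pos: [0.6294, 0.0115, 0.3306]
ee_rot: [-3.135, -0.197, -0.002]
force: [-0.5, -0.2, 0.7]
width: 0.0857
gripper_force: 0.0
```

Call:
{"name": "jog_arm", "arguments": {"deltas": [[1, 0, 0, 0, 0, 0, 0], [1, 0, 0, 0, 0, 0, 0], [1, 0, 0, 0, 0, 0, 0], [1, 0, 0, 0, 0, 0, 0], [1, 0, 0, 0, 0, 0, 0]]}}

```text
time_s: 95.4
eef_pos: [0.6284, 0.0083, 0.3299]
ee_rot: [-3.136, -0.188, 0.0]
force: [-0.0, 0.2, 0.3]
width: 0.0856
gripper_force: 0.0
```

```bash
python3 check.py g10.png
```

```text
at [0.6284 0.0083 0.3299] yaw 6.86 tilt [-0.  0.] w 0.0856 t 95.4
green zmax 0.1305 top rel [ 0.0005 -0.0001] upper bulb centre rel [0.0007 0.0003] 0.1114
blue zmax 0.1304 top rel [ 0.0006 -0.0012] upper bulb centre rel [ 0.0011 -0.0008] 0.1113
yellow zmax 0.4012 top rel [0.0245 0.0077] upper bulb centre rel [ 0.024 -0.   ] 0.3821
red zmax 0.1303 top rel [-0.0005  0.0032] upper bulb centre rel [0.0003 0.0022] 0.1113
green 275 mean [ 0.6343 -0.1152] mid [ 0.6343 -0.1153] circ [ 634.  -115.8] 14.0 slot 7.5
blue 252 mean [ 0.6368 -0.026 ] mid [ 0.6368 -0.026 ] circ [636.9 -26.2] 13.4 slot 179.2
yellow 275 mean [0.6381 0.0641] mid [0.6381 0.0638] circ [638.   64.3] 14.1 slot 2.1
red 297 mean [0.6407 0.1537] mid [0.6407 0.1536] circ [640.4 154.2] 14.1 slot 0.5
```

```bash
python3 -c "
from plant import ctrl
print(ctrl.hand_in())"
```

```text
the job is handed in; nothing more can be done
None
```

The job is handed in: all four gourds stand clipped in the dishes of their own colours, the key is back down in its socket, and the simulator gave no verdict. The green clip stopped about 0.15 rad short of its stop (limit about 0.35), the other three are at theirs, and yellow was blocked from the last height check but measured in place just before.

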